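Set up the new-books display stand

TASK

Set up the counter display stand: slide every grey display arm that is lying on the desk, mouth first, onto a free stub of the stand, fully home so that the stub's spring button pops up through the hole in the arm. Pinch both sign clips off the rim of the card box and clip them side by side astride the top edge of the stand's panel, pushed well down, with their white signs facing the side the arms are on. Let everything go and leave the rest of the desk as it is.

Things in the scene. Friction and masses are not known exactly. Their poses are not given: they have to be found in the camera images.
- stand: fixed display stand of white steel: foot plate 200 x 300 x 8 mm, upright panel 320 wide (along y) and 7 mm thick with its top edge 175 mm above the desk, and an aluminium channel across the front (18 mm deep) with three stubs. Origin on the desk under the middle of the panel's front face (x = 0; back at x = +7 mm); +x points out of the back, the stubs to -x; z up.
- button1 (a joint): spring button on top of stub1: 0 = out, grows as it is pressed in (m, to 0.0075; 1.5 to 3 N). Stands 6.5 mm proud, ramped towards the stub's tip, so that an arm pushed on with 5 to 10 N presses it in by itself; it pops out through the arm's hole within about 2 mm of home and then locks the arm. Its upright face is 30 mm from the stub's root.
- button2 (a joint): the same for stub2
- button3 (a joint): the same for stub3
- stub1_root (a point): root of the left (+y) stub: a level steel bar 27.5 wide x 18 mm high jutting 65 mm to -x from the channel, its last 12 mm tapered by 5 mm a side. Point: where its axis leaves the channel face, 95 mm above the desk; axes as the stand's; stubs 100 mm apart. An arm is home when its mouth meets the channel: its centre then 85 mm from here to -x, its +x along this +x.
- arm1_mid (a point): display arm (or None: absent): grey steel tube 170 long x 36 wide x 26 mm high, 3 mm wall, 170 g, lying with its 18 x 18 mm hole upward. Point: the tube's centre, half-way along and up. +x runs along the tube to the open mouth (inside 30 x 20 mm) 85 mm away; z up through the face with the hole, which is centred 48 mm towards the mouth. The -x end has a black cap rising 12 mm over the tube's top.
- stub2_root (a point): root of the middle stub: a level steel bar 27.5 wide x 18 mm high jutting 65 mm to -x from the channel, its last 12 mm tapered by 5 mm a side. Point: where its axis leaves the channel face, 95 mm above the desk; axes as the stand's; stubs 100 mm apart. An arm is home when its mouth meets the channel: its centre then 85 mm from here to -x, its +x along this +x.
- arm2_mid (a point): display arm (or None: absent): grey steel tube 170 long x 36 wide x 26 mm high, 3 mm wall, 170 g, lying with its 18 x 18 mm hole upward. Point: the tube's centre, half-way along and up. +x runs along the tube to the open mouth (inside 30 x 20 mm) 85 mm away; z up through the face with the hole, which is centred 48 mm towards the mouth. The -x end has a black cap rising 12 mm over the tube's top.
- stub3_root (a point): root of the right (-y) stub: a level steel bar 27.5 wide x 18 mm high jutting 65 mm to -x from the channel, its last 12 mm tapered by 5 mm a side. Point: where its axis leaves the channel face, 95 mm above the desk; axes as the stand's; stubs 100 mm apart. An arm is home when its mouth meets the channel: its centre then 85 mm from here to -x, its +x along this +x.
- arm3_mid (a point): display arm (or None: absent): grey steel tube 170 long x 36 wide x 26 mm high, 3 mm wall, 170 g, lying with its 18 x 18 mm hole upward. Point: the tube's centre, half-way along and up. +x runs along the tube to the open mouth (inside 30 x 20 mm) 85 mm away; z up through the face with the hole, which is centred 48 mm towards the mouth. The -x end has a black cap rising 12 mm over the tube's top.
- clip1_handles (a point): sign clip: dark spring clip, jaws down, two flared handle plates up (40 mm wide along y), white sign on the -x jaw; 85 g. Point: midway between the handle plates, 26 mm over the hinge line; handle tops 17 mm higher, jaw tips 62 mm below. x across the jaws, y along the hinge, z up. Opened by pinching the handles along x; starts gripping the card box's rim, 24 mm deep.
- clip1_sign (a point): centre of that clip's white sign plate (66 wide x 46 high x 3 mm), 13.5 mm to -x of the clip's middle plane and 70 mm below the handle point; axes as the clip's
- clip1_jaw (a joint): hinge of that clip (rad): 0 with a 7 mm edge between the jaws (handles 48 mm over their tops), +0.45 fully open, -0.11 shut on nothing. Pinched with 12 to 16 N the handles reach a stop at 30 mm, outer faces parallel, and the jaws gape 20 mm. The lowest 12 mm of the jaws are the gripping lips; a 10 mm axle on the hinge line lets an edge in 31 mm deep.
- clip2_handles (a point): sign clip: dark spring clip, jaws down, two flared handle plates up (40 mm wide along y), white sign on the -x jaw; 85 g. Point: midway between the handle plates, 26 mm over the hinge line; handle tops 17 mm higher, jaw tips 62 mm below. x across the jaws, y along the hinge, z up. Opened by pinching the handles along x; starts gripping the card box's rim, 24 mm deep.
- clip2_sign (a point): centre of that clip's white sign plate (66 wide x 46 high x 3 mm), 13.5 mm to -x of the clip's middle plane and 70 mm below the handle point; axes as the clip's
- clip2_jaw (a joint): hinge of that clip (rad): 0 with a 7 mm edge between the jaws (handles 48 mm over their tops), +0.45 fully open, -0.11 shut on nothing. Pinched with 12 to 16 N the handles reach a stop at 30 mm, outer faces parallel, and the jaws gape 20 mm. The lowest 12 mm of the jaws are the gripping lips; a 10 mm axle on the hinge line lets an edge in 31 mm deep.
- card_box: fixed grey card box 130 x 200 x 75 mm high, 7 mm walls; origin under its middle; its front rim (-x side), 75 mm above the desk, carries the clips side by side, signs outward
- book_thick: bystander, leave alone: green book lying flat 105 x 148 x 26 mm; origin under its middle
- book_thin: bystander, leave alone: pale book lying flat 120 x 170 x 14 mm; origin under its middle
- stapler: bystander, leave alone: stapler 50 x 140 x 43 mm; origin under its middle
- mug: bystander, leave alone: white mug 80 mm across, 95 mm high; origin under its middle
- tape_dispenser: bystander, leave alone: tape dispenser 150 x 60 x 77 mm; origin under its middle
- barcode_scanner: bystander, leave alone: white hand scanner 190 x 70 x 34 mm; origin under its middle
There are look-alikes about, which are no part of the job. Leave any green look-alike of the part that bears arm2_mid alone.

How it is judged:
At the end, for the whole second after the job is handed in: Each arm is home on a stub (centre 85 mm from its root within 4 mm, in line within 0.1 rad) with that button out; each clip grips the panel's top edge by at least 10 mm of jaw, upright, square within 0.25 rad, sign on the arms' side; all at rest (((x of arm1_mid in the frame of stub1_root between -0.089 and -0.081 m and y of arm1_mid in the frame of stub1_root between -0.005 and 0.005 m and z of arm1_mid in the frame of stub1_root between -0.01 and 0.008 m and angle between the x axis of arm1_mid and the x axis of stub1_root, either way round below 0.1 rad and value of joint button1 below 0.002 m) or (x of arm1_mid in the frame of stub2_root between -0.089 and -0.081 m and y of arm1_mid in the frame of stub2_root between -0.005 and 0.005 m and z of arm1_mid in the frame of stub2_root between -0.01 and 0.008 m and angle between the x axis of arm1_mid and the x axis of stub2_root, either way round below 0.1 rad and value of joint button2 below 0.002 m) or (x of arm1_mid in the frame of stub3_root between -0.089 and -0.081 m and y of arm1_mid in the frame of stub3_root between -0.005 and 0.005 m and z of arm1_mid in the frame of stub3_root between -0.01 and 0.008 m and angle between the x axis of arm1_mid and the x axis of stub3_root, either way round below 0.1 rad and value of joint button3 below 0.002 m)) and ((x of arm2_mid in the frame of stub1_root between -0.089 and -0.081 m and y of arm2_mid in the frame of stub1_root between -0.005 and 0.005 m and z of arm2_mid in the frame of stub1_root between -0.01 and 0.008 m and angle between the x axis of arm2_mid and the x axis of stub1_root, either way round below 0.1 rad and value of joint button1 below 0.002 m) or (x of arm2_mid in the frame of stub2_root between -0.089 and -0.081 m and y of arm2_mid in the frame of stub2_root between -0.005 and 0.005 m and z of arm2_mid in the frame of stub2_root between -0.01 and 0.008 m and angle between the x axis of arm2_mid and the x axis of stub2_root, either way round below 0.1 rad and value of joint button2 below 0.002 m) or (x of arm2_mid in the frame of stub3_root between -0.089 and -0.081 m and y of arm2_mid in the frame of stub3_root between -0.005 and 0.005 m and z of arm2_mid in the frame of stub3_root between -0.01 and 0.008 m and angle between the x axis of arm2_mid and the x axis of stub3_root, either way round below 0.1 rad and value of joint button3 below 0.002 m)) and ((x of arm3_mid in the frame of stub1_root between -0.089 and -0.081 m and y of arm3_mid in the frame of stub1_root between -0.005 and 0.005 m and z of arm3_mid in the frame of stub1_root between -0.01 and 0.008 m and angle between the x axis of arm3_mid and the x axis of stub1_root, either way round below 0.1 rad and value of joint button1 below 0.002 m) or (x of arm3_mid in the frame of stub2_root between -0.089 and -0.081 m and y of arm3_mid in the frame of stub2_root between -0.005 and 0.005 m and z of arm3_mid in the frame of stub2_root between -0.01 and 0.008 m and angle between the x axis of arm3_mid and the x axis of stub2_root, either way round below 0.1 rad and value of joint button2 below 0.002 m) or (x of arm3_mid in the frame of stub3_root between -0.089 and -0.081 m and y of arm3_mid in the frame of stub3_root between -0.005 and 0.005 m and z of arm3_mid in the frame of stub3_root between -0.01 and 0.008 m and angle between the x axis of arm3_mid and the x axis of stub3_root, either way round below 0.1 rad and value of joint button3 below 0.002 m)) and x of clip1_handles in the frame of stand between -0.006 and 0.013 m and y of clip1_handles in the frame of stand between -0.15 and 0.15 m and z of clip1_handles in the frame of stand between 0.198 and 0.227 m and x of each of clip1_sign, clip2_sign in the frame of stand below -0.004 m and angle between the z axis of each of clip1_handles, clip2_handles and the z axis of stand, either way round below 0.2 rad and angle between the x axis of each of clip1_handles, clip2_handles and the x axis of stand, either way round below 0.25 rad and contact force between each of clip1, clip2 and stand above 1 N and x of clip2_handles in the frame of stand between -0.006 and 0.013 m and y of clip2_handles in the frame of stand between -0.15 and 0.15 m and z of clip2_handles in the frame of stand between 0.198 and 0.227 m and linear speed of each of arm1, arm2, arm3, clip1, clip2 below 0.02 m/s); the robot touches nothing.
It fails at once if a bystander on the desk is shoved more than 5 cm (distance of any of book_thick, book_thin, stapler, mug, tape_dispenser, barcode_scanner from where it was at the start of the episode above 0.05 m).
Of arm1, arm2, arm3 only 2 to 3 are there at a start; the rules pass over those that are not, and their reading is None.
At some moment in a run one of arm1, arm2, arm3 may be knocked a few centimetres aside while the robot is not near it.
It also fails if it takes over 210 s, if anything falls off the work surface, if the arm or the gripper's body presses on something with over 40 N, if the wrist force passes 120 N, or if a joint passes its speed limit or range.

ROBOT

A 6-joint arm with a two-finger parallel gripper is mounted at the origin on the work surface. World frame = base frame: x ahead of the robot, y to its left, z up, the work surface at z = 0. Lengths are in m, angles in rad, forces in N, time in s.
With the tool pointing down it reaches from about 0.375 to 0.925 m from the base axis. Payload 5.7 kg.
Tool frame: the origin (TCP) lies at the very end of the fingers, on their centre line; the grasp point (between the pads) lies 19 mm behind it; z points along the fingers, y is the line along which they close (so a half turn about z gives the same grasp; the last joint's range is limited). The gripper opens to 85 mm and grips with 20 to 120 N. Pads are 22 mm wide; open, the fingers measure 114 mm over their backs; the gripper's body (76 mm by 85 mm) begins 54 mm behind the grasp point. The pads swing forward as they close: fully open they stand 13 mm farther back than shut.
Start: joints at [-1.25, 0.359, 1.51, -0, 1.272, -0.115], TCP at [0.253, -0.544, 0.231] pointing down, gripper open.
Joint ranges: [-2.97, 2.97], [-1.01, 2.36], [0.21, 2.38], [-0.96, 4.11], [0.2, 2.71], [-2.98, 2.98]. Speed limits (rad/s): [2.39, 2.39, 3.14, 3.14, 3.14, 3.14].

INTERFACE

Orientations are given as a unit quaternion [x, y, z, w].
In Python, from rig import sensors, read_camera, bot, spotter gives the robot as it stands.
- The arm moves only by the tool jog_arm, never from a script. Its argument "rows" is a list of rows, each an object with "hand": the opening, from -1 (shut) to 1 (fully open); "xyz": the shift along the world's x, y, z normalised to -1 to 1, where 1 is 400 mm, a list of three; "rot": the turn, a rotation vector about the world's x, y, z normalised to -1 to 1, where 1 is pi/2 rad, a list of three. A call has 1 to 10 rows; each row is the pose to reach, as a shift and turn from the pose commanded when the call began; what a row does not reach only later rows make up. A row lasts 1/12 s, in which the tool goes at most 41.7 mm and 7.16 degrees, less where a joint would pass 70% of its speed; a pose out of reach is approached as far as the arm can. A call with a number of a shift or a turn outside -1 to 1 is refused whole. A call with a gripper value outside its range is refused whole. The fingers move at their own pace and stop on an object; "grip_force" is the grip in N (left out, the last holds). Time passes only in rows, so rows that repeat a pose let the fingers close. It gives the time, the measured TCP pose, the force, the opening and the grip force at its end, in the units of the state.
- sensors.observe(): the state, without advancing time (a new reading comes with each control period).
- read_camera(name): name is "side" or "top" or "wrist"; returns a dict with "pixels" (480x640x3 uint8, red, green, blue), "fx", "fy", "cx", "cy" (pixels), "D" ([k1, k2, p1, p2, k3] as OpenCV has them; the pictures are not rectified), "R" (3x3) and "t" (3): a world point X has camera coordinates R X + t. Camera axes: x right, y down, z forward; pixel columns grow to the right and rows downward; lengths in m; the calibration is good to about 2 mm. A picture is of the moment at which its call begins. There is no depth.
- bot.finish_job(): hands the job in; it is judged then, once.
Trained networks look in the newest picture that a camera, given by its name, has taken for a name from the list of things; names that differ only in an ending like _2 or _b are one class to them, and where a whole thing is asked for, a point or a joint stands for the part that bears it (a point fixed in the world has none). Each returns a list of dicts, best first, with "conf" (0 to 1); they miss things now and then, are a little off and sometimes report something else, mostly with a low value. They report only what shows in the picture. A call takes as long as a camera call. They do not tell look-alikes from the thing itself.
- spotter.regions_of(camera, thing): "pixels" (480x640 bool, what is visible of it).
- spotter.landmark_of(camera, thing): "point" ([x, y, z] in m, in world coordinates, good to about 4 mm: a listed point, or the origin of a listed thing).
The state is a dict: "t": time; "joint_pos": joint angles; "joint_vel": joint speeds; "joint_efforts": joint torques, N m; "tcp_pos": TCP position; "orientation": TCP orientation; "ft_force": force on the tool from outside, world axes, zero at the start; "moment": the same for the moment, N m; "grip_width": finger opening in m; "gripper_force": force on a finger pad.
Only numpy, scipy, OpenCV 4.12 (cv2) and the standard library are available. Lean on these libraries where they do the work, as an engineer would, in place of code of your own. Each camera call takes 0.05 s, during which the arm holds its last target. There are 200 camera calls.

## Working session

There is one attempt and no reset: what is moved stays moved. The work goes in short steps, Python scripts to look and compute and a tool call to move; the robot and the scene stay as the last step left them, time stands still between calls to the robot, and variables do not carry over. Pictures are saved under pics/ and viewed, at most 14 in all, crops included, and the job is handed in when it is done.

Besides the shell and the picture viewer there is one more tool, called by a JSON object that holds its "api" and its "payload". jog_arm: Moves the arm, as the interface text tells. Its arguments: {"type":"object","properties":{"rows":{"type":"array"},"grip_force":{"type":"number"}},"required":["rows"]}

```bash
mkdir -p pics; ls
cat > h.py <<'E'
import numpy as np, cv2
from rig import sensors, read_camera, bot, spotter
def und(c,uv):
    K=np.array([[c['fx'],0,c['cx']],[0,c['fy'],c['cy']],[0,0,1.]])
    p=cv2.undistortPoints(np.array(uv,float).reshape(-1,1,2),K,np.array(c['D'],float)).reshape(-1,2)
    d=np.c_[p,np.ones(len(p))]@np.array(c['R']); o=-np.array(c['R']).T@np.array(c['t'])
    return o,d
def atz(c,uv,z):
    o,d=und(c,uv); return o+d*((z-o[2])/d[:,2])[:,None]
def proj(c,X):
    K=np.array([[c['fx'],0,c['cx']],[0,c['fy'],c['cy']],[0,0,1.]])
    return cv2.projectPoints(np.array(X,float).reshape(-1,1,3),cv2.Rodrigues(np.array(c['R'],float))[0],np.array(c['t'],float),K,np.array(c['D'],float))[0].reshape(-1,2)
def tri(c1,p1,c2,p2):
    o1,d1=und(c1,p1); o2,d2=und(c2,p2)
    A=np.c_[d1[0],-d2[0]]; s=np.linalg.lstsq(A,o2-o1,rcond=None)[0]
    return (o1+s[0]*d1[0]+o2+s[1]*d2[0])/2, np.linalg.norm(o1+s[0]*d1[0]-o2-s[1]*d2[0])
def save(c,n): cv2.imwrite('pics/'+n+'.png',c['pixels'][:,:,::-1])
E
python3 - <<'E'
from h import *
np.set_printoptions(precision=4,suppress=True)
print(sensors.observe())
for n in ['top','side']:
    c=read_camera(n); save(c,n+'0'); print(n,-np.array(c['R']).T@c['t'],c['fx'])
    for th in ['stand','stub1_root','stub2_root','stub3_root','arm1_mid','clip1_handles','clip1_sign','card_box','mug','book_thick','book_thin','stapler','tape_dispenser','barcode_scanner']:
        print(n,th,[(np.round(r['point'],3).tolist(),round(r['conf'],2)) for r in spotter.landmark_of(n,th)])
E
```

```text
pics
{'t': 0.0, 'joint_pos': array([-1.2501,  0.3595,  1.5115, -0.    ,  1.2725, -0.1151]), 'joint_vel': array([ 0.0012, -0.0005,  0.0015,  0.0014, -0.0023, -0.001 ]), 'joint_efforts': array([  0.0011, -52.7608, -27.8615,  -0.0003,   0.0133,  -0.    ]), 'tcp_pos': array([ 0.253 , -0.5433,  0.2304]), 'orientation': array([ 0.9764,  0.2162, -0.0001, -0.0009]), 'ft_force': array([ 0.8842, -0.1975, -0.2994]), 'moment': array([ 0.013 ,  0.0128, -0.0096]), 'gripper_force': 0.0, 'grip_width': 0.08522574245865759}
top [ 0.303  -0.097   1.4481] 557.2814556178699
top stand [([0.668, 0.082, 0.003], 0.64), ([0.431, 0.0, 0.003], 0.33), ([0.442, 0.294, 0.047], 0.3), ([0.638, -0.018, 0.095], 0.2)]
top stub1_root [([0.663, 0.181, 0.099], 0.61)]
top stub2_root [([0.652, 0.081, 0.095], 0.94)]
top stub3_root [([0.637, -0.015, 0.092], 0.66)]
top arm1_mid [([0.412, -0.251, 0.016], 0.81), ([0.641, -0.017, 0.094], 0.52)]
top clip1_handles [([0.406, 0.382, 0.116], 0.91)]
top clip1_sign [([0.391, 0.374, 0.04], 0.66)]
top card_box [([0.477, 0.373, 0.001], 0.78)]
top mug [([0.773, -0.194, -0.003], 0.89)]
top b
[... 437 characters left out ...]
 [([0.664, 0.177, 0.097], 0.62), ([0.445, 0.291, 0.045], 0.23)]
side stub2_root [([0.653, 0.087, 0.097], 0.7)]
side stub3_root [([0.638, -0.018, 0.098], 0.98)]
side arm1_mid [([0.411, -0.247, 0.01], 0.66)]
side clip1_handles [([0.4, 0.383, 0.114], 0.54)]
side clip1_sign [([0.478, 0.37, 0.001], 0.23)]
side card_box [([0.481, 0.372, 0.001], 0.9)]
side mug [([0.767, -0.194, 0.002], 0.96)]
side book_thick [([0.434, 0.002, -0.003], 0.67)]
side book_thin [([0.529, -0.56, 0.001], 0.76), ([0.454, 0.299, 0.112], 0.35)]
side stapler [([0.402, 0.156, -0.004], 0.62), ([0.652, 0.085, 0.095], 0.42)]
side tape_dispenser [([0.716, -0.312, -0.002], 0.79)]
side barcode_scanner [([0.681, 0.381, -0.001], 0.98)]
```

View pics/top0.png

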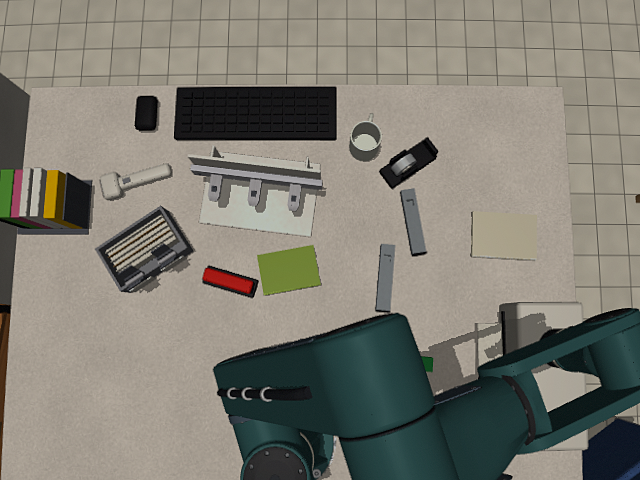

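View pics/side0.png

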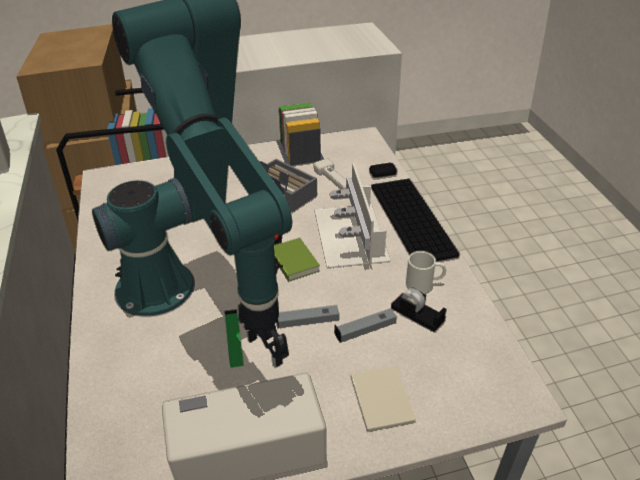

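Run:
```python
from h import *
np.set_printoptions(precision=4,suppress=True)
for n in ['top','side']:
    c=read_camera(n)
    for th in ['arm1_mid','arm2_mid','arm3_mid','clip1_handles','clip2_handles','clip2_sign']:
        print(n,th,[(np.round(r['point'],3).tolist(),round(r['conf'],2)) for r in spotter.landmark_of(n,th)])
    for r in spotter.regions_of(n,'arm1_mid'):
        m=np.array(r['pixels']); v,u=np.nonzero(m); rect=cv2.minAreaRect(np.c_[u,v].astype(np.float32))
        print('reg',n,r['conf'],len(u),u.mean(),v.mean(),rect,np.median(c['pixels'][m],axis=0))
```

```text
top arm1_mid [([0.442, 0.295, 0.046], 0.74), ([0.412, -0.25, 0.013], 0.65)]
top arm2_mid [([0.564, -0.323, 0.016], 0.88), ([0.4, 0.155, -0.002], 0.59)]
top arm3_mid []
top clip1_handles [([0.402, 0.381, 0.115], 0.93)]
top clip2_handles [([0.457, 0.301, 0.115], 0.89)]
top clip2_sign [([0.44, 0.294, 0.047], 0.75), ([0.64, -0.017, 0.093], 0.17)]
reg top 0.62 1033 385.03872216844144 278.4685382381413 ((385.27044677734375, 278.1731872558594), (16.031219482421875, 68.42898559570312), 3.5763344764709473) [109. 113. 114.]
side arm1_mid [([0.413, -0.247, 0.012], 0.9), ([0.442, 0.29, 0.047], 0.41)]
side arm2_mid [([0.563, -0.322, 0.017], 0.6)]
side arm3_mid []
side clip1_handles [([0.399, 0.384, 0.112], 0.62)]
side clip2_handles [([0.456, 0.3, 0.11], 0.79)]
side clip2_sign [([0.446, 0.288, 0.043], 0.76)]
reg side 0.7 1042 307.79942418426106 315.7965451055662 ((307.1620178222656, 315.8638610839844), (17.726703643798828, 64.14167022705078), 82.69424438476562) [121. 122. 119.]
```

Top view: arm1 is at (385,278) and arm2 at (413,222), both with hole and mouth up-image (+x) and black caps down. The stand's stubs are at (214,188), (255,195) and (297,200), the clips are on the box rim at about (133,275) and (158,252), and a green look-alike lies under the robot at (427,364). The side view shows the same two grey arms, at (308,315) and (366,324).

{"api": "jog_arm", "payload": {"rows": [{"hand": 1,"xyz": [0.4,0.735,0.1],"rot": [0,0,-0.34]},{"hand": 1,"xyz": [0.4,0.735,0.1],"rot": [0,0,-0.34]},{"hand": 1,"xyz": [0.4,0.735,0.1],"rot": [0,0,-0.34]},{"hand": 1,"xyz": [0.4,0.735,0.1],"rot": [0,0,-0.34]},{"hand": 1,"xyz": [0.4,0.735,0.1],"rot": [0,0,-0.34]},{"hand": 1,"xyz": [0.4,0.735,0.1],"rot": [0,0,-0.34]},{"hand": 1,"xyz": [0.4,0.735,0.1],"rot": [0,0,-0.34]},{"hand": 1,"xyz": [0.4,0.735,0.1],"rot": [0,0,-0.34]},{"hand": 1,"xyz": [0.4,0.735,0.1],"rot": [0,0,-0.34]},{"hand": 1,"xyz": [0.4,0.735,0.1],"rot": [0,0,-0.34]}], "grip_force": 50}}

```text
t: 3.13
tcp_pos: [0.4144, -0.2477, 0.2719]
orientation: [0.999, -0.047, 0.001, 0.0]
ft_force: [-0.5, 1.0, -0.8]
grip_width: 0.0853
gripper_force: 0.0
```

```bash
cat >> h.py <<'E'
from scipy.spatial.transform import Rotation as Ro
def state():
    s=sensors.observe(); M=Ro.from_quat(s['orientation']).as_matrix()
    print('t %.2f'%s['t'],'tcp',np.round(s['tcp_pos'],4),'toolx az %.4f'%np.arctan2(M[1,0],M[0,0]),'tz',np.round(M[:,2],3),'F',np.round(s['ft_force'],1),'w %.4f'%s['grip_width'],'gf %.1f'%s['gripper_force'],'j',np.round(s['joint_pos'],2)); return s
def axis(c,m,z):
    # outline rect on plane z -> centre, yaw, size
    cs,_=cv2.findContours(m.astype(np.uint8),cv2.RETR_EXTERNAL,cv2.CHAIN_APPROX_NONE); k=max(cs,key=cv2.contourArea).reshape(-1,2)
    P=atz(c,k,z)[:,:2]; (ctr,sz,_)=r=cv2.minAreaRect((P*1000).astype(np.float32)); b=cv2.boxPoints(r)/1000
    e=[b[1]-b[0],b[2]-b[1]]; a=max(e,key=np.linalg.norm); a=a if a[0]>0 else -a
    return np.round(np.array(ctr)/1000,4),round(float(np.arctan2(a[1],a[0])),4),np.round(sorted(sz),1)
E
python3 - <<'E'
from h import *
state()
for n in ['top','wrist']:
    c=read_camera(n); print(n,-np.array(c['R']).T@c['t'],np.array(c['R'])[2])
    if n=='wrist': save(c,'w1')
    for th in ['arm1_mid','arm2_mid','arm3_mid']:
        print(th,[(np.round(r['point'],3).tolist(),round(r['conf'],2)) for r in spotter.landmark_of(n,th)])
    for r in spotter.regions_of(n,'arm1_mid'):
        m=np.array(r['pixels']); v,u=np.nonzero(m)
        print('reg',n,round(r['conf'],2),len(u),u.mean(),v.mean(),axis(c,m,0.026),np.median(c['pixels'][m],axis=0))
E
```

```text
t 3.13 tcp [ 0.4144 -0.2477  0.2719] toolx az -0.0939 tz [ 0.001 -0.    -1.   ] F [-0.5  1.  -0.8] w 0.0853 gf 0.0 j [-0.68  0.15  1.7   0.    1.29  0.98]
top [ 0.30299929 -0.09703273  1.44812393] [ 0.14307337  0.02129569 -0.98948295]
arm1_mid [([0.415, -0.249, 0.018], 0.71)]
arm2_mid [([0.2, -0.28, 0.013], 0.68)]
arm3_mid []
reg top 0.63 591 383.72419627749576 291.77834179357023 (array([ 0.3772, -0.242 ]), -0.0918, array([ 38.1, 104.2])) [111. 115. 117.]
reg top 0.58 207 129.06280193236714 271.9951690821256 (array([0.4222, 0.4173]), -0.9355, array([32.7, 53.2])) [34. 34. 37.]
wrist [ 0.488357   -0.25821777  0.41277892] [-0.29393985  0.02825845 -0.9554061 ]
arm1_mid [([0.415, -0.248, 0.01], 0.86)]
arm2_mid [([0.565, -0.32, 0.014], 0.97), ([0.203, -0.276, 0.014], 0.95)]
arm3_mid []
reg wrist 0.9 5323 314.1160999436408 191.83336464399775 (array([ 0.4133, -0.2464]), -0.0892, array([ 37.6, 179. ])) [124. 123. 119.]
```

View pics/w1.png

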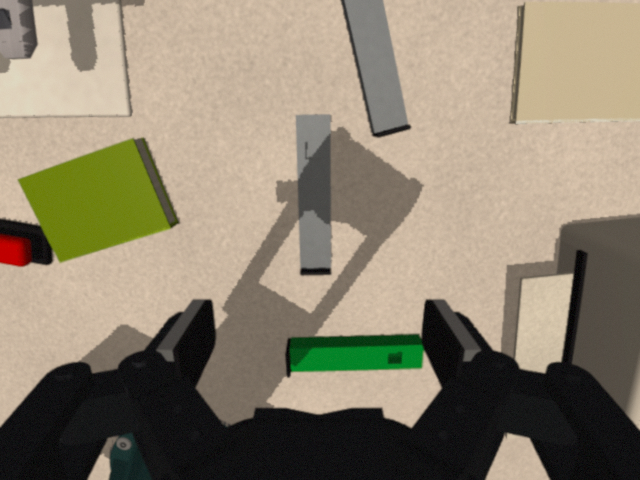

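Wrist view: arm1 lies at (314,192) with its mouth up-image, its hole near (308,150) and its cap at (315,271). The green look-alike is at (355,354). The tool is already aligned over arm1, so I descend and grip.

{"api": "jog_arm", "payload": {"rows": [{"hand": 1,"xyz": [0,0,-0.3],"rot": [0,0,0]},{"hand": 1,"xyz": [0,0,-0.3],"rot": [0,0,0]},{"hand": 1,"xyz": [0,0,-0.3],"rot": [0,0,0]},{"hand": 1,"xyz": [0,0,-0.45],"rot": [0,0,0]},{"hand": 1,"xyz": [0,0,-0.55],"rot": [0,0,0]},{"hand": 1,"xyz": [0,0,-0.61],"rot": [0,0,0]},{"hand": 1,"xyz": [0,0,-0.64],"rot": [0,0,0]},{"hand": 1,"xyz": [0,0,-0.665],"rot": [0,0,0]},{"hand": 1,"xyz": [0,0,-0.665],"rot": [0,0,0]},{"hand": 1,"xyz": [0,0,-0.665],"rot": [0,0,0]}]}}

```text
t: 4.47
tcp_pos: [0.4136, -0.2504, 0.0055]
orientation: [0.999, -0.049, 0.0, 0.0]
ft_force: [0.4, 0.2, 0.3]
grip_width: 0.0854
gripper_force: 0.0
```

{"api": "jog_arm", "payload": {"rows": [{"hand": -0.5,"xyz": [0,0,0],"rot": [0,0,0]},{"hand": -0.5,"xyz": [0,0,0],"rot": [0,0,0]},{"hand": -0.5,"xyz": [0,0,0],"rot": [0,0,0]},{"hand": -0.5,"xyz": [0,0,0],"rot": [0,0,0]},{"hand": -0.5,"xyz": [0,0,0],"rot": [0,0,0]},{"hand": -0.5,"xyz": [0,0,0],"rot": [0,0,0]},{"hand": -0.5,"xyz": [0,0,0],"rot": [0,0,0]},{"hand": -0.5,"xyz": [0,0,0],"rot": [0,0,0]},{"hand": -0.5,"xyz": [0,0,0],"rot": [0,0,0]},{"hand": -0.5,"xyz": [0,0,0],"rot": [0,0,0]}], "grip_force": 60}}

```text
t: 5.3
tcp_pos: [0.4138, -0.2503, 0.0064]
orientation: [0.999, -0.049, 0.001, 0.0]
ft_force: [-2.0, 1.7, 9.2]
grip_width: 0.0354
gripper_force: 59.8
```

{"api": "jog_arm", "payload": {"rows": [{"hand": -0.5,"xyz": [0,0,0.1],"rot": [0,0,0]},{"hand": -0.5,"xyz": [0,0,0.25],"rot": [0,0,0]},{"hand": -0.5,"xyz": [0,0.05,0.4],"rot": [0,0,0]},{"hand": -0.5,"xyz": [0.03,0.15,0.48],"rot": [0,0,-0.02]},{"hand": -0.5,"xyz": [0.06,0.25,0.48],"rot": [0,0,-0.02]},{"hand": -0.5,"xyz": [0.09,0.35,0.48],"rot": [0,0,-0.02]},{"hand": -0.5,"xyz": [0.12,0.45,0.48],"rot": [0,0,-0.02]},{"hand": -0.5,"xyz": [0.12,0.55,0.48],"rot": [0,0,-0.02]},{"hand": -0.5,"xyz": [0.12,0.64,0.48],"rot": [0,0,-0.02]},{"hand": -0.5,"xyz": [0.12,0.64,0.48],"rot": [0,0,-0.02]}]}}

```text
t: 6.13
tcp_pos: [0.4607, 0.0097, 0.1978]
orientation: [0.998, -0.064, 0.0, -0.001]
ft_force: [-0.9, -0.2, -2.3]
grip_width: 0.035
gripper_force: 61.3
```

```bash
cat >> h.py <<'E'
def standfit(cams=('top','side','wrist')):
    obs=[]
    for n in cams:
        c=read_camera(n)
        for i in (1,2,3):
            for r in spotter.landmark_of(n,f'stub{i}_root'):
                p=np.array(r['point'])
                if r['conf']>.5 and abs(p[2]-.095)<.012: obs.append((n,i,p))
    from scipy.optimize import least_squares
    f=lambda q:np.concatenate([[p[0]-(q[0]-np.sin(q[2])*.1*(2-i)),p[1]-(q[1]+np.cos(q[2])*.1*(2-i))] for n,i,p in obs])
    r=least_squares(f,[.652,.083,-.13],loss='soft_l1',f_scale=.004)
    print('stub2 root & yaw',np.round(r.x,4),'rms',np.sqrt(np.mean(r.fun**2)),'z',np.mean([p[2] for _,_,p in obs]),len(obs))
    for n,i,p in obs: print(n,i,np.round(p,4))
    return r.x
E
python3 - <<'E'
from h import *
state(); standfit()
for n in ('wrist',):
    c=read_camera(n); save(c,'w2'); print(-np.array(c['R']).T@c['t'])
c=read_camera('top'); cv2.imwrite('pics/t2.png',cv2.resize(c['pixels'][130:290,180:380,::-1],None,fx=4,fy=3.75 and 4,interpolation=cv2.INTER_CUBIC)[:600])
E
```

```text
t 6.13 tcp [0.4607 0.0097 0.1978] toolx az -0.1285 tz [ 0.001  0.001 -1.   ] F [-0.9 -0.2 -2.3] w 0.0350 gf 61.3 j [-0.13  0.2   1.84  0.    1.1   1.57]
stub2 root & yaw [ 0.6515  0.0803 -0.1132] rms 0.0022854007054948777 z 0.09518 5
top 2 [0.6478 0.079  0.0951]
top 3 [ 0.6394 -0.019   0.0898]
side 1 [0.6639 0.1765 0.0959]
side 2 [0.6517 0.0844 0.0969]
side 3 [ 0.6429 -0.0181  0.0982]
[ 0.53665826 -0.00395239  0.33901776]
```

View pics/w2.png

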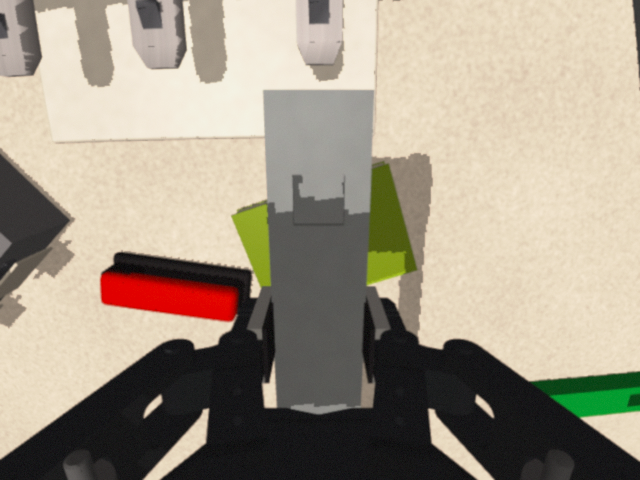

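Wrist view: the held arm's mouth edge is at row 90, from column 264 to 374. Stub3's tip is just ahead at about (320,63) and stub2's at (160,68), with the foot plate's front edge running (57,142) to (263,137). Next I measure the edges numerically.

Run:
```python
from h import *
c=read_camera('wrist'); g=cv2.cvtColor(c['pixels'],cv2.COLOR_RGB2GRAY).astype(int)
for r in (5,20,35,45,55,60,64,68): print(r,'s3',g[r,290:352:2].tolist())
for r in (10,35): print(r,'s2',g[r,120:196:2].tolist())
for r in (86,88,90,92,94,120,160): print(r,g[r,258:274].tolist(),g[r,366:382].tolist())
print('tip cols',[ (u,g[56:74,u].tolist()) for u in (310,320,330)])
cv2.imwrite('pics/w2c.png',cv2.resize(c['pixels'][0:150,100:400,::-1],(800,400),interpolation=cv2.INTER_CUBIC))
```

```text
5 s3 [232, 232, 233, 218, 204, 201, 201, 204, 204, 190, 87, 78, 78, 82, 78, 80, 79, 81, 81, 93, 169, 197, 196, 197, 196, 198, 191, 170, 229, 232, 231]
20 s3 [233, 233, 232, 222, 209, 203, 204, 206, 207, 195, 94, 78, 82, 82, 84, 88, 90, 92, 93, 107, 172, 198, 199, 197, 197, 198, 188, 218, 233, 233, 233]
35 s3 [234, 235, 234, 227, 209, 207, 206, 208, 210, 211, 204, 204, 205, 206, 206, 205, 207, 206, 203, 199, 201, 200, 199, 200, 198, 202, 204, 231, 232, 232, 233]
45 s3 [233, 233, 232, 231, 198, 197, 198, 202, 203, 198, 198, 199, 198, 198, 198, 200, 200, 193, 192, 194, 192, 191, 191, 191, 195, 176, 145, 207, 232, 233, 233]
55 s3 [235, 235, 235, 235, 236, 233, 189, 186, 181, 181, 181, 181, 181, 180, 182, 183, 176, 175, 178, 179, 177, 176, 178, 170, 141, 143, 164, 229, 231, 233, 233]
60 s3 [236, 236, 237, 236, 236, 235, 233, 188, 172, 173, 173, 173, 172, 175, 176, 172, 169, 170, 170, 168, 168, 169, 166, 143, 146, 145, 151, 217, 234, 234, 235]
64 s3 [235, 236, 236, 236, 235, 235, 235, 230, 168, 133, 114, 108, 108, 107, 112, 109, 110, 117, 124, 124, 123, 126, 140, 147, 145, 146, 147, 209, 2
[... 1318 characters left out ...]
, 157, 153, 154, 157, 169, 187, 190, 214, 223, 224, 222, 222]
120 [240, 239, 239, 239, 237, 225, 186, 165, 161, 161, 161, 161, 165, 165, 161, 162] [159, 158, 158, 158, 157, 158, 171, 202, 205, 195, 205, 216, 220, 219, 218, 218]
160 [219, 222, 221, 221, 221, 218, 209, 189, 165, 160, 159, 159, 159, 159, 158, 159] [153, 154, 154, 154, 154, 146, 138, 135, 133, 131, 133, 131, 131, 129, 127, 129]
tip cols [(310, [181, 180, 177, 175, 173, 173, 165, 143, 114, 134, 163, 184, 215, 232, 236, 235, 236, 237]), (320, [180, 178, 175, 173, 172, 169, 163, 140, 109, 121, 139, 144, 147, 144, 147, 144, 146, 144]), (330, [176, 172, 173, 169, 168, 166, 163, 147, 123, 124, 138, 144, 145, 144, 143, 143, 143, 143])]
```

View pics/w2c.png

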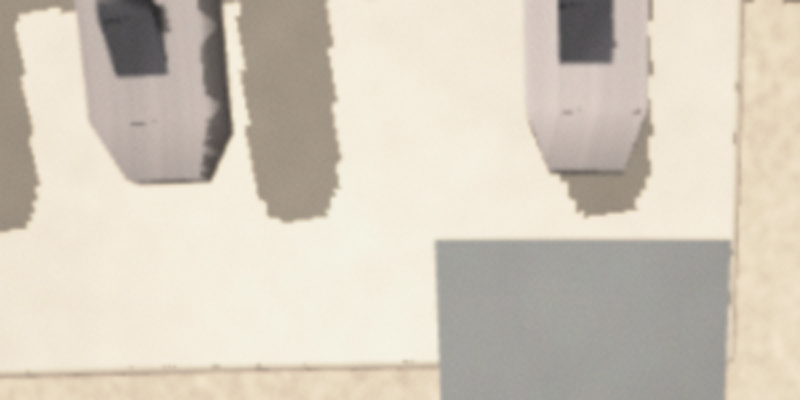

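Crop: stub3's straight flanks are at image columns about 297 and 343 (rows 5–35), its tip edge at row 64. The mouth's corners are (263.5,89.5) and (374,90).

Run:
```python
from h import *
np.set_printoptions(precision=4,suppress=True)
s=state(); c=read_camera('wrist'); zt=s['tcp_pos'][2]+.0196
print('stub3 edges',atz(c,[(296,5),(344.5,5),(296.7,20),(343.3,20),(297.2,35),(343,35)],.104))
print('tip',atz(c,[(320,63.5)],.099))
f=atz(c,[(100,140.5),(263,137)],.008); d=f[0]-f[1]; print('foot front',f,'yaw',np.arctan2(-d[0],d[1]))
e=atz(c,[(377.5,2),(374.5,132)],.008); d=e[0]-e[1]; print('foot right',e,'yaw',np.arctan2(d[1],d[0]))
m=atz(c,[(263.4,90),(374.3,90),(264,120),(372.6,120)],zt); print('mouth',m,'w',np.linalg.norm(m[0]-m[1]))
```

```text
t 6.88 tcp [0.4613 0.0057 0.1972] toolx az -0.1304 tz [-0.  0. -1.] F [ 0.3 -1.3 -1.9] w 0.0344 gf 61.3 j [-0.14  0.2   1.84  0.    1.1   1.56]
stub3 edges [[ 0.6071  0.0002  0.104 ]
 [ 0.6034 -0.028   0.104 ]
 [ 0.599   0.0009  0.104 ]
 [ 0.5955 -0.0263  0.104 ]
 [ 0.5909  0.0018  0.104 ]
 [ 0.5874 -0.0252  0.104 ]]
tip [[ 0.5741 -0.0097  0.099 ]]
foot front [[0.5527 0.1955 0.008 ]
 [0.5345 0.0463 0.008 ]] yaw -0.12108932479634527
foot right [[ 0.6296 -0.0652  0.008 ]
 [ 0.5259 -0.0531  0.008 ]] yaw -0.11589917112770093
mouth [[ 0.5503  0.0123  0.2168]
 [ 0.5457 -0.0229  0.2168]
 [ 0.5412  0.0137  0.2168]
 [ 0.5366 -0.0215  0.2168]] w 0.035525107380503435
```

{"api": "jog_arm", "payload": {"rows": [{"hand": -0.5,"xyz": [0,-0.0045,-0.09],"rot": [0,0,0.005]},{"hand": -0.5,"xyz": [0,-0.0045,-0.18],"rot": [0,0,0.005]},{"hand": -0.5,"xyz": [0,-0.0045,-0.25],"rot": [0,0,0.005]},{"hand": -0.5,"xyz": [0,-0.0045,-0.272],"rot": [0,0,0.005]},{"hand": -0.5,"xyz": [0,-0.0045,-0.272],"rot": [0,0,0.005]},{"hand": -0.5,"xyz": [0,-0.0045,-0.272],"rot": [0,0,0.005]},{"hand": -0.5,"xyz": [0,-0.0045,-0.272],"rot": [0,0,0.005]},{"hand": -0.5,"xyz": [0,-0.0045,-0.272],"rot": [0,0,0.005]}]}}

```text
t: 7.6
tcp_pos: [0.4629, 0.0041, 0.0901]
orientation: [0.998, -0.061, 0.002, 0.0]
ft_force: [0.0, 0.2, -1.4]
grip_width: 0.0349
gripper_force: 61.2
```

Run:
```python
from h import *
np.set_printoptions(precision=4,suppress=True)
s=state(); c=read_camera('wrist'); s=state(); save(c,'w3')
d=read_camera('side'); save(d,'s3'); cv2.imwrite('pics/s3c.png',cv2.resize(d['pixels'][170:280,260:420,::-1],(800,550),interpolation=cv2.INTER_CUBIC))
```

```text
t 7.60 tcp [0.4629 0.0041 0.0901] toolx az -0.1217 tz [ 0.004 -0.    -1.   ] F [ 0.   0.2 -1.4] w 0.0349 gf 61.2 j [-0.14  0.36  1.96  0.    0.82  1.55]
t 7.65 tcp [0.4627 0.0041 0.09  ] toolx az -0.1217 tz [ 0.003 -0.    -1.   ] F [-0.6 -0.5 -1.7] w 0.0346 gf 61.2 j [-0.14  0.36  1.96  0.    0.82  1.55]
```

View pics/w3.png

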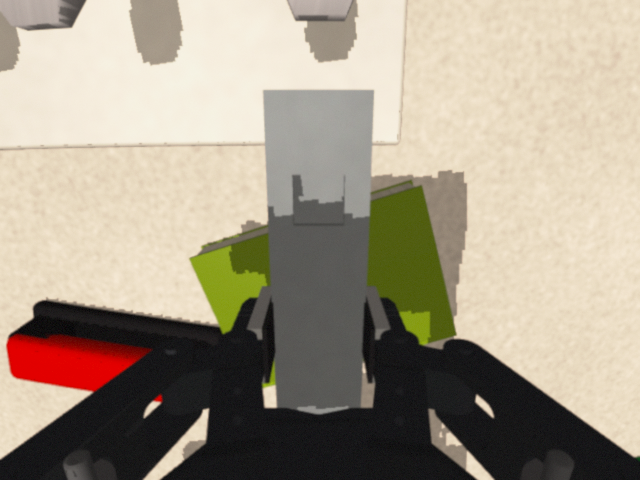

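Wrist view: stub3's tip is centred at about column 321, row 20, and the mouth at column 319, row 90. They are aligned within 1 mm, so I start inserting.

{"api": "jog_arm", "payload": {"rows": [{"hand": -0.5,"xyz": [0,-0.0015,-0.0035],"rot": [0,0,0]},{"hand": -0.5,"xyz": [0.03,-0.0055,-0.0035],"rot": [0,0,0]},{"hand": -0.5,"xyz": [0.055,-0.0085,-0.0035],"rot": [0,0,0]},{"hand": -0.5,"xyz": [0.075,-0.011,-0.0035],"rot": [0,0,0]},{"hand": -0.5,"xyz": [0.09,-0.0125,-0.0035],"rot": [0,0,0]},{"hand": -0.5,"xyz": [0.1,-0.0135,-0.0035],"rot": [0,0,0]},{"hand": -0.5,"xyz": [0.1,-0.0135,-0.0035],"rot": [0,0,0]}]}}

```text
t: 8.28
tcp_pos: [0.5027, -0.0013, 0.0872]
orientation: [0.998, -0.061, 0.001, 0.0]
ft_force: [1.0, -0.4, 0.6]
grip_width: 0.0346
gripper_force: 61.4
```

{"api": "jog_arm", "payload": {"rows": [{"hand": -0.5,"xyz": [0.02,-0.0025,0.001],"rot": [0,0,0]},{"hand": -0.5,"xyz": [0.04,-0.005,0.001],"rot": [0,0,0]},{"hand": -0.5,"xyz": [0.06,-0.0075,0.001],"rot": [0,0,0]},{"hand": -0.5,"xyz": [0.075,-0.0092,0.001],"rot": [0,0,0]},{"hand": -0.5,"xyz": [0.09,-0.011,0.001],"rot": [0,0,0]},{"hand": -0.5,"xyz": [0.1,-0.0123,0.001],"rot": [0,0,0]},{"hand": -0.5,"xyz": [0.1,-0.0123,0.001],"rot": [0,0,0]},{"hand": -0.5,"xyz": [0.1,-0.0123,0.001],"rot": [0,0,0]}]}}

```text
t: 8.95
tcp_pos: [0.5427, -0.0062, 0.0877]
orientation: [0.998, -0.061, 0.001, 0.0]
ft_force: [1.7, 0.4, 1.0]
grip_width: 0.0343
gripper_force: 61.7
```

{"api": "jog_arm", "payload": {"rows": [{"hand": -0.5,"xyz": [0.006,-0.0007,0],"rot": [0,0,0]},{"hand": -0.5,"xyz": [0.012,-0.0015,0],"rot": [0,0,0]},{"hand": -0.5,"xyz": [0.018,-0.0022,0],"rot": [0,0,0]},{"hand": -0.5,"xyz": [0.022,-0.0027,0],"rot": [0,0,0]},{"hand": -0.5,"xyz": [0.024,-0.003,0],"rot": [0,0,0]},{"hand": -0.5,"xyz": [0.024,-0.003,0],"rot": [0,0,0]}]}}

```text
t: 9.45
tcp_pos: [0.5511, -0.0073, 0.0874]
orientation: [0.998, -0.061, 0.0, -0.0]
ft_force: [-0.0, 0.1, -0.3]
grip_width: 0.0346
gripper_force: 61.7
```

Run:
```python
from h import *
s=state(); c=read_camera('wrist'); save(c,'w4'); state()
```

```text
t 9.45 tcp [ 0.5511 -0.0073  0.0874] toolx az -0.1218 tz [ 0.  0. -1.] F [-0.   0.1 -0.3] w 0.0346 gf 61.7 j [-0.14  0.46  1.77  0.    0.91  1.55]
t 9.50 tcp [ 0.5511 -0.0073  0.0874] toolx az -0.1219 tz [ 0.  0. -1.] F [ 0.2  0.2 -0.4] w 0.0346 gf 61.7 j [-0.14  0.46  1.77  0.    0.91  1.55]
```

View pics/w4.png

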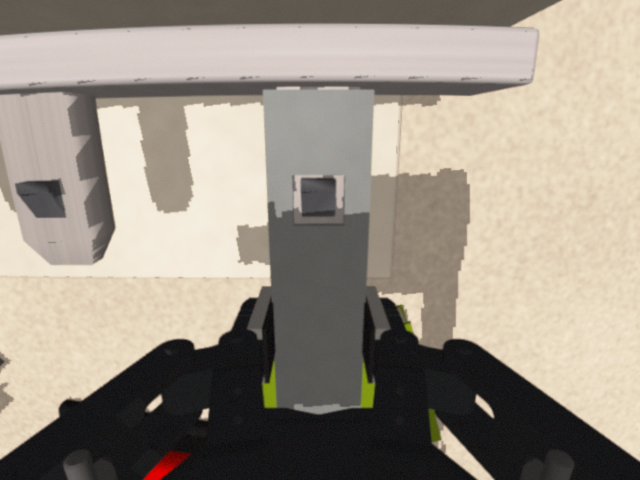

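Wrist view: the arm is on stub3, with the button showing in the hole at (318,196). The mouth at row 90 is nearly at the channel face, so I press a little further to confirm home.

{"api": "jog_arm", "payload": {"rows": [{"hand": -0.5,"xyz": [0.003,-0.0004,0],"rot": [0,0,0]},{"hand": -0.5,"xyz": [0.005,-0.0006,0],"rot": [0,0,0]},{"hand": -0.5,"xyz": [0.005,-0.0006,0],"rot": [0,0,0]}]}}

```text
t: 9.75
tcp_pos: [0.5522, -0.0074, 0.0874]
orientation: [0.998, -0.061, -0.001, -0.0]
ft_force: [-2.7, 0.2, 3.1]
grip_width: 0.0346
gripper_force: 62.0
```

{"api": "jog_arm", "payload": {"rows": [{"hand": -0.5,"xyz": [0.003,-0.0004,0],"rot": [0,0,0]},{"hand": -0.5,"xyz": [0.005,-0.0006,0],"rot": [0,0,0]},{"hand": -0.5,"xyz": [0.005,-0.0006,0],"rot": [0,0,0]}]}}

```text
t: 10.0
tcp_pos: [0.5522, -0.0074, 0.0874]
orientation: [0.998, -0.061, -0.003, -0.0]
ft_force: [-8.5, -0.0, 8.9]
grip_width: 0.0347
gripper_force: 62.7
```

{"api": "jog_arm", "payload": {"rows": [{"hand": -0.5,"xyz": [-0.008,0.001,0],"rot": [0,0,0]},{"hand": -0.5,"xyz": [-0.015,0.0018,0],"rot": [0,0,0]},{"hand": -0.5,"xyz": [-0.015,0.0018,0],"rot": [0,0,0]}]}}

```text
t: 10.25
tcp_pos: [0.5497, -0.0071, 0.0876]
orientation: [0.998, -0.061, 0.001, -0.0]
ft_force: [1.6, -1.1, -0.8]
grip_width: 0.0346
gripper_force: 61.3
```

{"api": "jog_arm", "payload": {"rows": [{"hand": -0.5,"xyz": [-0.003,0.0004,0],"rot": [0,0,0]},{"hand": -0.5,"xyz": [-0.005,0.0006,0],"rot": [0,0,0]},{"hand": -0.5,"xyz": [-0.005,0.0006,0],"rot": [0,0,0]}]}}

```text
t: 10.5
tcp_pos: [0.5496, -0.0071, 0.0879]
orientation: [0.998, -0.061, 0.003, 0.0]
ft_force: [6.6, 0.5, -4.1]
grip_width: 0.0347
gripper_force: 61.0
```

Locked: the play is 2.6 mm and the button holds at 6.6 N. I push back in, release and go up.

{"api": "jog_arm", "payload": {"rows": [{"hand": -0.5,"xyz": [0.006,-0.0007,0],"rot": [0,0,0]},{"hand": -0.5,"xyz": [0.011,-0.0013,0],"rot": [0,0,0]},{"hand": -0.5,"xyz": [0.011,-0.0013,0],"rot": [0,0,0]},{"hand": 1,"xyz": [0.011,-0.0013,0],"rot": [0,0,0]},{"hand": 1,"xyz": [0.011,-0.0013,0],"rot": [0,0,0]},{"hand": 1,"xyz": [0.011,-0.0013,0],"rot": [0,0,0]},{"hand": 1,"xyz": [0.011,-0.0013,0],"rot": [0,0,0]},{"hand": 1,"xyz": [0.011,-0.0013,0.1],"rot": [0,0,0]},{"hand": 1,"xyz": [0.011,-0.0013,0.2],"rot": [0,0,0]},{"hand": 1,"xyz": [0.011,-0.0013,0.35],"rot": [0,0,0]}]}}

```text
t: 11.33
tcp_pos: [0.5501, -0.0071, 0.2096]
orientation: [0.998, -0.061, -0.002, -0.0]
ft_force: [0.7, -0.6, 0.1]
grip_width: 0.0854
gripper_force: 0.0
```

Run:
```python
from h import *
s=state()
for n in ('top','side'):
    c=read_camera(n)
    for th in ('arm1_mid','arm2_mid','arm3_mid'):
        print(n,th,[(np.round(r['point'],3).tolist(),round(r['conf'],2)) for r in spotter.landmark_of(n,th)])
    for r in spotter.regions_of(n,'arm2_mid'):
        m=np.array(r['pixels']); print('reg',round(r['conf'],2),m.sum(),axis(c,m,.026))
```

```text
t 11.33 tcp [ 0.5501 -0.0071  0.2096] toolx az -0.1218 tz [-0.003  0.001 -1.   ] F [ 0.7 -0.6  0.1] w 0.0854 gf 0.0 j [-0.14  0.31  1.64  0.    1.19  1.55]
top arm1_mid []
top arm2_mid [([0.201, -0.28, 0.012], 0.65), ([0.565, -0.321, 0.016], 0.61), ([0.478, 0.375, -0.0], 0.31)]
top arm3_mid []
reg 0.86 1073 (array([ 0.2028, -0.2751]), 1.504, array([ 39.1, 175.3]))
reg 0.58 1007 (array([ 0.5582, -0.3184]), 0.1737, array([ 40.1, 176.4]))
side arm1_mid [([0.4, 0.383, 0.115], 0.72), ([0.548, -0.009, 0.092], 0.64)]
side arm2_mid [([0.562, -0.32, 0.013], 0.91), ([0.207, -0.281, 0.016], 0.76)]
side arm3_mid []
reg 0.86 799 (array([ 0.2015, -0.2823]), 1.5003, array([ 39.6, 208.1]))
reg 0.76 994 (array([ 0.5578, -0.3322]), 0.1259, array([ 59.5, 182. ]))
```

{"api": "jog_arm", "payload": {"rows": [{"hand": 1,"xyz": [0,0,0.15],"rot": [0,0,0]},{"hand": 1,"xyz": [0.035,-0.785,0.15],"rot": [0,0,0.186]},{"hand": 1,"xyz": [0.035,-0.785,0.15],"rot": [0,0,0.186]},{"hand": 1,"xyz": [0.035,-0.785,0.15],"rot": [0,0,0.186]},{"hand": 1,"xyz": [0.035,-0.785,0.15],"rot": [0,0,0.186]},{"hand": 1,"xyz": [0.035,-0.785,0.15],"rot": [0,0,0.186]},{"hand": 1,"xyz": [0.035,-0.785,0.15],"rot": [0,0,0.186]},{"hand": 1,"xyz": [0.035,-0.785,0.15],"rot": [0,0,0.186]},{"hand": 1,"xyz": [0.035,-0.785,0.15],"rot": [0,0,0.186]},{"hand": 1,"xyz": [0.035,-0.785,0.15],"rot": [0,0,0.186]}]}}

```text
t: 12.67
tcp_pos: [0.5651, -0.3278, 0.2681]
orientation: [0.997, 0.083, -0.0, 0.001]
ft_force: [0.8, 0.9, -0.2]
grip_width: 0.0854
gripper_force: 0.0
```

{"api": "jog_arm", "payload": {"rows": [{"hand": 1,"xyz": [0,0,0],"rot": [0,0,0]},{"hand": 1,"xyz": [0,0,0],"rot": [0,0,0]},{"hand": 1,"xyz": [0,0,0],"rot": [0,0,0]}]}}

```text
t: 12.92
tcp_pos: [0.5649, -0.3197, 0.2684]
orientation: [0.996, 0.086, -0.001, -0.001]
ft_force: [-0.5, 1.2, 0.3]
grip_width: 0.0853
gripper_force: 0.0
```

Run:
```python
from h import *
c=read_camera('wrist'); s=state()
print([(np.round(r['point'],4).tolist(),round(r['conf'],2)) for r in spotter.landmark_of('wrist','arm2_mid')])
for r in spotter.regions_of('wrist','arm2_mid'):
    m=np.array(r['pixels']); print('reg',round(r['conf'],2),m.sum(),axis(c,m,.026))
```

```text
t 12.97 tcp [ 0.5651 -0.3196  0.2687] toolx az 0.1718 tz [-0.001  0.001 -1.   ] F [-0.3 -0.1 -0.4] w 0.0854 gf 0.0 j [-0.62  0.4   1.35  0.    1.39  0.78]
[([0.5629, -0.3212, 0.0132], 0.89)]
reg 0.8 5290 (array([ 0.5592, -0.3208]), 0.1704, array([ 37.6, 177.1]))
```

{"api": "jog_arm", "payload": {"rows": [{"hand": 1,"xyz": [-0.006,-0.001,-0.3],"rot": [0,0,0]},{"hand": 1,"xyz": [-0.006,-0.001,-0.3],"rot": [0,0,0]},{"hand": 1,"xyz": [-0.006,-0.001,-0.3],"rot": [0,0,0]},{"hand": 1,"xyz": [-0.006,-0.001,-0.45],"rot": [0,0,0]},{"hand": 1,"xyz": [-0.006,-0.001,-0.55],"rot": [0,0,0]},{"hand": 1,"xyz": [-0.006,-0.001,-0.61],"rot": [0,0,0]},{"hand": 1,"xyz": [-0.006,-0.001,-0.64],"rot": [0,0,0]},{"hand": 1,"xyz": [-0.006,-0.001,-0.655],"rot": [0,0,0]},{"hand": 1,"xyz": [-0.006,-0.001,-0.655],"rot": [0,0,0]},{"hand": 1,"xyz": [-0.006,-0.001,-0.655],"rot": [0,0,0]}]}}

```text
t: 13.9
tcp_pos: [0.5645, -0.3224, 0.0092]
orientation: [0.996, 0.085, 0.001, 0.001]
ft_force: [-0.1, -0.5, -0.2]
grip_width: 0.0854
gripper_force: 0.0
```

{"api": "jog_arm", "payload": {"rows": [{"hand": -0.5,"xyz": [0,0,0],"rot": [0,0,0]},{"hand": -0.5,"xyz": [0,0,0],"rot": [0,0,0]},{"hand": -0.5,"xyz": [0,0,0],"rot": [0,0,0]},{"hand": -0.5,"xyz": [0,0,0],"rot": [0,0,0]},{"hand": -0.5,"xyz": [0,0,0],"rot": [0,0,0]},{"hand": -0.5,"xyz": [0,0,0],"rot": [0,0,0]},{"hand": -0.5,"xyz": [0,0,0],"rot": [0,0,0]},{"hand": -0.5,"xyz": [0,0,0],"rot": [0,0,0]}]}}

```text
t: 14.57
tcp_pos: [0.5636, -0.3222, 0.0086]
orientation: [0.996, 0.085, 0.001, 0.001]
ft_force: [-1.3, 0.0, 6.7]
grip_width: 0.0345
gripper_force: 61.9
```

{"api": "jog_arm", "payload": {"rows": [{"hand": -0.5,"xyz": [0,0,0.1],"rot": [0,0,0]},{"hand": -0.5,"xyz": [0,0,0.2],"rot": [0,0,0]},{"hand": -0.5,"xyz": [0,0.05,0.3],"rot": [0,0,0]},{"hand": -0.5,"xyz": [-0.02,0.12,0.4],"rot": [0,0,0]},{"hand": -0.5,"xyz": [-0.05,0.25,0.49],"rot": [0,0,-0.05]},{"hand": -0.5,"xyz": [-0.08,0.35,0.49],"rot": [0,0,-0.1]}]}}

```text
t: 15.07
tcp_pos: [0.5406, -0.2101, 0.1993]
orientation: [1.0, 0.004, 0.004, 0.002]
ft_force: [0.8, 0.1, -0.9]
grip_width: 0.0345
gripper_force: 61.1
```

{"api": "jog_arm", "payload": {"rows": [{"hand": -0.5,"xyz": [-0.03,0.15,0],"rot": [0,0,-0.03]},{"hand": -0.5,"xyz": [-0.06,0.25,0],"rot": [0,0,-0.06]},{"hand": -0.5,"xyz": [-0.09,0.35,0],"rot": [0,0,-0.087]},{"hand": -0.5,"xyz": [-0.12,0.5,0],"rot": [0,0,-0.087]},{"hand": -0.5,"xyz": [-0.139,0.6,0],"rot": [0,0,-0.087]},{"hand": -0.5,"xyz": [-0.139,0.7,0],"rot": [0,0,-0.087]},{"hand": -0.5,"xyz": [-0.139,0.713,0],"rot": [0,0,-0.087]},{"hand": -0.5,"xyz": [-0.139,0.713,0],"rot": [0,0,-0.087]},{"hand": -0.5,"xyz": [-0.139,0.713,0],"rot": [0,0,-0.087]},{"hand": -0.5,"xyz": [-0.139,0.713,0],"rot": [0,0,-0.087]}]}}

```text
t: 15.9
tcp_pos: [0.4826, 0.0765, 0.1951]
orientation: [0.998, -0.061, 0.0, 0.0]
ft_force: [-1.0, -0.2, -2.0]
grip_width: 0.0348
gripper_force: 61.1
```

Run:
```python
from h import *
s=state(); c=read_camera('wrist'); s=state(); save(c,'w5'); g=cv2.cvtColor(c['pixels'],cv2.COLOR_RGB2GRAY).astype(int)
cv2.imwrite('pics/w5c.png',cv2.resize(c['pixels'][0:150,200:500,::-1],(800,400),interpolation=cv2.INTER_CUBIC))
for r in (10,25,35): print(r,g[r,280:352:2].tolist())
for r in (95,120): print(r,g[r,256:272].tolist(),g[r,362:380].tolist())
print(g[84:96,320].tolist())
```

```text
t 15.90 tcp [0.4826 0.0765 0.1951] toolx az -0.1219 tz [ 0.    -0.001 -1.   ] F [-1.  -0.2 -2. ] w 0.0348 gf 61.1 j [ 0.02  0.24  1.79 -0.    1.11  1.71]
t 15.95 tcp [0.4828 0.0758 0.195 ] toolx az -0.1236 tz [ 0. -0. -1.] F [ 0.   0.2 -2.2] w 0.0346 gf 61.1 j [ 0.01  0.24  1.79 -0.    1.11  1.71]
10 [208, 204, 209, 208, 208, 212, 209, 211, 211, 198, 148, 156, 157, 156, 155, 156, 157, 156, 157, 156, 157, 156, 154, 155, 155, 157, 156, 155, 154, 155, 154, 156, 154, 154, 154, 153]
25 [82, 84, 83, 129, 200, 211, 212, 213, 213, 203, 139, 154, 155, 156, 156, 153, 164, 234, 241, 240, 240, 240, 240, 240, 239, 238, 238, 237, 237, 239, 239, 239, 239, 239, 239, 239]
35 [89, 92, 106, 185, 207, 212, 213, 212, 213, 196, 125, 155, 158, 156, 154, 155, 200, 240, 241, 241, 242, 242, 242, 242, 241, 240, 240, 240, 240, 239, 239, 239, 239, 238, 239, 239]
95 [244, 244, 243, 244, 242, 244, 243, 243, 243, 243, 242, 241, 240, 240, 241, 241] [239, 240, 240, 239, 240, 240, 240, 240, 240, 240, 240, 240, 240, 240, 240, 240, 240, 240]
120 [242, 242, 242, 241, 241, 241, 241, 241, 239, 226, 189, 173, 168, 169, 169, 169] [165, 165, 165, 166, 165, 164, 164, 166, 164, 164, 183, 222, 238, 240, 240, 240, 240, 240]
[242, 242, 242, 243, 242, 242, 243, 243, 243, 243, 242, 243]
```

View pics/w5c.png

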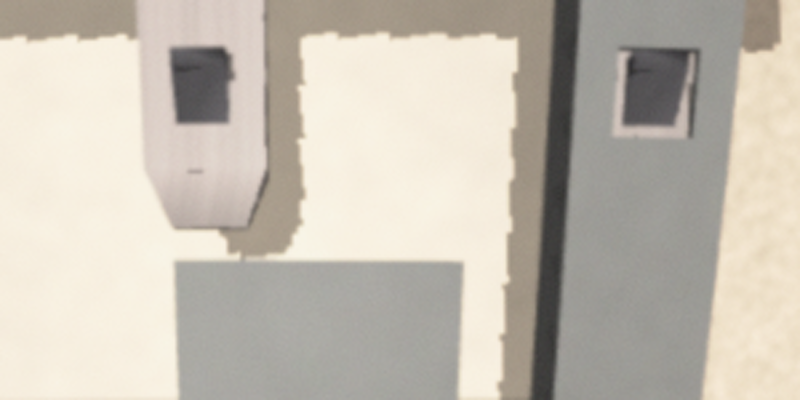

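Crop: stub2's flanks are at image columns about 252 and 299, its tip edge at row 85 (columns 265–294). The held mouth edge is at row 98, columns 266–373. The arm1 button shows clearly through its hole at right, (446,33) in the image.

Run:
```python
from h import *
np.set_printoptions(precision=4,suppress=True)
s=state(); c=read_camera('wrist'); zt=s['tcp_pos'][2]+.0174; g=cv2.cvtColor(c['pixels'],cv2.COLOR_RGB2GRAY).astype(int)
for r in (25,40,55):
    k=g[r,235:310]; print(r,235+np.argmin(np.diff(k[:40])),235+np.argsort(-np.abs(np.diff(k)))[:8])
e=atz(c,[(251.3,25),(299,25),(252.5,50),(299.8,50)],.104); print('stub2 mids',(e[0]+e[1])/2,(e[2]+e[3])/2,np.linalg.norm(e[0]-e[1]))
t=atz(c,[(279.5,85)],.099)[0]; print('tip',t)
m=atz(c,[(265.6,98.3),(373.3,98.3)],zt); mc=m.mean(0); print('mouth',mc,np.linalg.norm(m[0]-m[1]))
y=-.122; ex=np.array([np.cos(y),np.sin(y)]); ey=np.array([-ex[1],ex[0]])
root=np.array([.6386,-.0176])+.1*ey
for nm,p in (('tip',t),('mouth',mc),('tcp',s['tcp_pos']),('mid',(e[0]+e[1])/2)): d=p[:2]-root; print(nm,d@ex,d@ey)
```

```text
t 15.95 tcp [0.4828 0.0758 0.195 ] toolx az -0.1236 tz [ 0. -0. -1.] F [ 0.   0.2 -2.2] w 0.0346 gf 61.1 j [ 0.01  0.24  1.79 -0.    1.11  1.71]
25 261 [261 262 285 297 284 286 263 296]
40 263 [263 297 284 283 264 262 285 250]
55 251 [297 299 251 298 296 252 300 250]
stub2 mids [0.619  0.0847 0.104 ] [0.6054 0.0861 0.104 ] 0.028008407663699213
tip [0.5862 0.0875 0.099 ]
mouth [0.5672 0.0654 0.2124] 0.035320335994941846
tip -0.06475754077491581 -0.002064886082293735
mouth -0.0809345853123547 -0.02633528083190776
tcp -0.16603239115332918 -0.02630019672445981
mid -0.03190316151332678 -0.0008686699839448944
```

{"api": "jog_arm", "payload": {"rows": [{"hand": -0.5,"xyz": [-0.017,0.067,0],"rot": [0,0,0.001]},{"hand": -0.5,"xyz": [-0.017,0.067,0],"rot": [0,0,0.001]},{"hand": -0.5,"xyz": [-0.017,0.067,-0.08],"rot": [0,0,0.001]},{"hand": -0.5,"xyz": [-0.017,0.067,-0.16],"rot": [0,0,0.001]},{"hand": -0.5,"xyz": [-0.017,0.067,-0.24],"rot": [0,0,0.001]},{"hand": -0.5,"xyz": [-0.017,0.067,-0.261],"rot": [0,0,0.001]},{"hand": -0.5,"xyz": [-0.017,0.067,-0.261],"rot": [0,0,0.001]},{"hand": -0.5,"xyz": [-0.017,0.067,-0.261],"rot": [0,0,0.001]},{"hand": -0.5,"xyz": [-0.017,0.067,-0.261],"rot": [0,0,0.001]}]}}

```text
t: 16.75
tcp_pos: [0.4775, 0.1029, 0.0921]
orientation: [0.998, -0.061, 0.001, -0.0]
ft_force: [-0.2, -0.7, -1.2]
grip_width: 0.0348
gripper_force: 61.1
```

Run:
```python
from h import *
s=state(); c=read_camera('wrist'); s=state(); g=cv2.cvtColor(c['pixels'],cv2.COLOR_RGB2GRAY).astype(int)
cv2.imwrite('pics/w6c.png',cv2.resize(c['pixels'][0:150,220:420,::-1],(800,600),interpolation=cv2.INTER_CUBIC))
```

```text
t 16.75 tcp [0.4775 0.1029 0.0921] toolx az -0.1227 tz [ 0.003  0.    -1.   ] F [-0.2 -0.7 -1.2] w 0.0348 gf 61.1 j [0.07 0.38 1.9  0.   0.85 1.76]
t 16.80 tcp [0.4777 0.1031 0.0923] toolx az -0.1224 tz [ 0.003  0.    -1.   ] F [ 0.1 -0.3 -1. ] w 0.0350 gf 61.2 j [0.07 0.38 1.9  0.   0.85 1.76]
```

View pics/w6c.png

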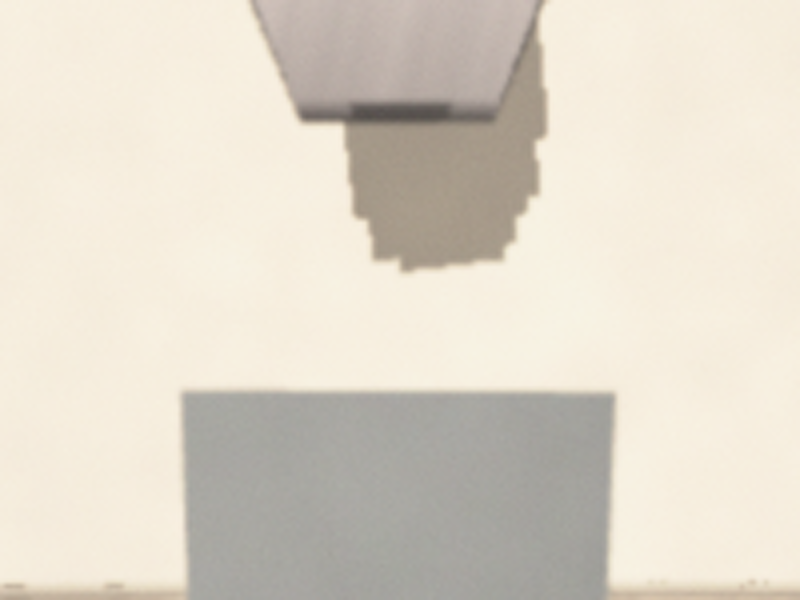

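Crop: the stub2 tip centre (column 398) and the mouth centre (column 398) coincide. I insert.

{"api": "jog_arm", "payload": {"rows": [{"hand": -0.5,"xyz": [0,0,-0.004],"rot": [0,0,0]},{"hand": -0.5,"xyz": [0.03,-0.0037,-0.004],"rot": [0,0,0]},{"hand": -0.5,"xyz": [0.055,-0.0067,-0.004],"rot": [0,0,0]},{"hand": -0.5,"xyz": [0.075,-0.0092,-0.004],"rot": [0,0,0]},{"hand": -0.5,"xyz": [0.09,-0.011,-0.004],"rot": [0,0,0]},{"hand": -0.5,"xyz": [0.1,-0.0123,-0.004],"rot": [0,0,0]},{"hand": -0.5,"xyz": [0.1,-0.0123,-0.004],"rot": [0,0,0]}]}}

```text
t: 17.38
tcp_pos: [0.5177, 0.0982, 0.0891]
orientation: [0.998, -0.061, 0.001, -0.0]
ft_force: [1.5, -0.1, -0.9]
grip_width: 0.0345
gripper_force: 61.3
```

{"api": "jog_arm", "payload": {"rows": [{"hand": -0.5,"xyz": [0.02,-0.0025,0],"rot": [0,0,0]},{"hand": -0.5,"xyz": [0.04,-0.005,0],"rot": [0,0,0]},{"hand": -0.5,"xyz": [0.06,-0.0075,0],"rot": [0,0,0]},{"hand": -0.5,"xyz": [0.075,-0.0092,0],"rot": [0,0,0]},{"hand": -0.5,"xyz": [0.09,-0.011,0],"rot": [0,0,0]},{"hand": -0.5,"xyz": [0.1,-0.0123,0],"rot": [0,0,0]},{"hand": -0.5,"xyz": [0.1,-0.0123,0],"rot": [0,0,0]},{"hand": -0.5,"xyz": [0.1,-0.0123,0],"rot": [0,0,0]}]}}

```text
t: 18.05
tcp_pos: [0.5574, 0.0934, 0.0892]
orientation: [0.998, -0.061, 0.001, -0.0]
ft_force: [1.9, -0.1, 0.8]
grip_width: 0.0348
gripper_force: 61.7
```

{"api": "jog_arm", "payload": {"rows": [{"hand": -0.5,"xyz": [0.006,-0.0007,0],"rot": [0,0,0]},{"hand": -0.5,"xyz": [0.012,-0.0015,0],"rot": [0,0,0]},{"hand": -0.5,"xyz": [0.018,-0.0022,0],"rot": [0,0,0]},{"hand": -0.5,"xyz": [0.023,-0.0028,0],"rot": [0,0,0]},{"hand": -0.5,"xyz": [0.027,-0.0033,0],"rot": [0,0,0]},{"hand": -0.5,"xyz": [0.027,-0.0033,0],"rot": [0,0,0]},{"hand": -0.5,"xyz": [0.027,-0.0033,0],"rot": [0,0,0]}]}}

```text
t: 18.63
tcp_pos: [0.5657, 0.0923, 0.0893]
orientation: [0.998, -0.061, -0.001, -0.0]
ft_force: [-3.3, 0.4, 7.6]
grip_width: 0.035
gripper_force: 62.3
```

{"api": "jog_arm", "payload": {"rows": [{"hand": -0.5,"xyz": [0.003,-0.0004,0],"rot": [0,0,0]},{"hand": -0.5,"xyz": [0.005,-0.0006,0],"rot": [0,0,0]},{"hand": -0.5,"xyz": [0.005,-0.0006,0],"rot": [0,0,0]}]}}

```text
t: 18.88
tcp_pos: [0.5663, 0.0922, 0.0892]
orientation: [0.998, -0.061, -0.002, -0.0]
ft_force: [-7.5, 0.6, 9.3]
grip_width: 0.0345
gripper_force: 62.7
```

Contact at the expected home position. Now a pull test like the one before.

{"api": "jog_arm", "payload": {"rows": [{"hand": -0.5,"xyz": [-0.008,0.001,0],"rot": [0,0,0]},{"hand": -0.5,"xyz": [-0.016,0.002,0],"rot": [0,0,0]},{"hand": -0.5,"xyz": [-0.02,0.0025,0],"rot": [0,0,0]},{"hand": -0.5,"xyz": [-0.02,0.0025,0],"rot": [0,0,0]}]}}

```text
t: 19.22
tcp_pos: [0.5639, 0.0926, 0.0895]
orientation: [0.998, -0.061, 0.003, -0.0]
ft_force: [8.6, -1.0, -2.2]
grip_width: 0.0348
gripper_force: 61.0
```

Locked: the button held against 8.6 N. I push home, release and lift.

{"api": "jog_arm", "payload": {"rows": [{"hand": -0.5,"xyz": [0.008,-0.001,0],"rot": [0,0,0]},{"hand": -0.5,"xyz": [0.015,-0.0018,0],"rot": [0,0,0]},{"hand": -0.5,"xyz": [0.015,-0.0018,0],"rot": [0,0,0]},{"hand": 1,"xyz": [0.015,-0.0018,0],"rot": [0,0,0]},{"hand": 1,"xyz": [0.015,-0.0018,0],"rot": [0,0,0]},{"hand": 1,"xyz": [0.015,-0.0018,0],"rot": [0,0,0]},{"hand": 1,"xyz": [0.015,-0.0018,0],"rot": [0,0,0]},{"hand": 1,"xyz": [0.015,-0.0018,0.15],"rot": [0,0,0]},{"hand": 1,"xyz": [0.015,-0.0018,0.35],"rot": [0,0,0]},{"hand": 1,"xyz": [0.015,-0.0018,0.5],"rot": [0,0,0]}]}}

```text
t: 20.05
tcp_pos: [0.5656, 0.0921, 0.2144]
orientation: [0.998, -0.061, -0.002, 0.0]
ft_force: [2.0, -0.6, -1.2]
grip_width: 0.0855
gripper_force: 0.0
```

{"api": "jog_arm", "payload": {"rows": [{"hand": 1,"xyz": [0,0,0.08],"rot": [0,0,0.3]},{"hand": 1,"xyz": [-0.1,0.1,0.08],"rot": [0,0,0.3]},{"hand": 1,"xyz": [-0.2,0.2,0.08],"rot": [0,0,0.4]},{"hand": 1,"xyz": [-0.275,0.3,0.08],"rot": [0,0,0.5]},{"hand": 1,"xyz": [-0.275,0.4,0.08],"rot": [0,0,0.6]},{"hand": 1,"xyz": [-0.275,0.52,0.08],"rot": [0,0,0.7]},{"hand": 1,"xyz": [-0.275,0.52,0.08],"rot": [0,0,0.8]},{"hand": 1,"xyz": [-0.275,0.52,0.08],"rot": [0,0,0.9]},{"hand": 1,"xyz": [-0.275,0.52,0.08],"rot": [0,0,0.9]},{"hand": 1,"xyz": [-0.275,0.52,0.08],"rot": [0,0,0.9]}]}}

```text
t: 20.88
tcp_pos: [0.456, 0.3011, 0.2456]
orientation: [0.843, 0.538, -0.0, -0.0]
ft_force: [-0.1, -0.2, 0.8]
grip_width: 0.0852
gripper_force: 0.0
```

Run:
```python
from h import *
s=state()
for n in ('side','top'):
    c=read_camera(n)
    for th in ('arm1_mid','arm2_mid','clip1_handles','clip2_handles'):
        print(n,th,[(np.round(r['point'],3).tolist(),round(r['conf'],2)) for r in spotter.landmark_of(n,th)])
```

```text
t 20.88 tcp [0.456  0.3011 0.2456] toolx az 1.1365 tz [-0.001 -0.    -1.   ] F [-0.1 -0.2  0.8] w 0.0852 gf 0.0 j [0.46 0.27 1.61 0.   1.27 0.89]
side arm1_mid [([0.552, -0.007, 0.09], 0.82), ([0.666, 0.083, 0.0], 0.74)]
side arm2_mid [([0.569, 0.092, 0.091], 0.85), ([0.207, -0.279, 0.015], 0.74), ([0.527, -0.557, -0.002], 0.48)]
side clip1_handles [([0.4, 0.382, 0.113], 0.79)]
side clip2_handles [([0.451, 0.301, 0.112], 0.79), ([0.444, 0.288, 0.047], 0.37)]
top arm1_mid [([0.549, -0.01, 0.095], 0.91)]
top arm2_mid [([0.569, 0.09, 0.096], 0.84), ([0.202, -0.28, 0.012], 0.73), ([0.668, 0.082, 0.002], 0.46)]
top clip1_handles [([0.403, 0.384, 0.115], 0.72), ([0.663, 0.182, 0.098], 0.54), ([0.528, -0.562, 0.003], 0.46), ([0.64, -0.016, 0.093], 0.33)]
top clip2_handles [([0.457, 0.303, 0.113], 0.74)]
```

{"api": "jog_arm", "payload": {"rows": [{"hand": 1,"xyz": [0,0,0.1],"rot": [0,0,0.657]},{"hand": 1,"xyz": [0,0,0.14],"rot": [0,0,0.657]},{"hand": 1,"xyz": [0,0,0.14],"rot": [0,0,0.657]},{"hand": 1,"xyz": [0,0,0.14],"rot": [0,0,0.657]},{"hand": 1,"xyz": [0,0,0.14],"rot": [0,0,0.657]},{"hand": 1,"xyz": [0,0,0.14],"rot": [0,0,0.657]},{"hand": 1,"xyz": [0,0,0.14],"rot": [0,0,0.657]},{"hand": 1,"xyz": [0,0,0.14],"rot": [0,0,0.657]},{"hand": 1,"xyz": [0,0,0.14],"rot": [0,0,0.657]},{"hand": 1,"xyz": [0,0,0.14],"rot": [0,0,0.657]}]}}

```text
t: 22.22
tcp_pos: [0.4567, 0.3001, 0.302]
orientation: [0.471, 0.882, -0.0, -0.0]
ft_force: [-0.1, -1.0, 0.1]
grip_width: 0.0852
gripper_force: 0.0
```

Run:
```python
from h import *
c=read_camera('wrist'); s=state(); save(c,'w7')
for th in ('clip1_handles','clip2_handles','card_box'):
    print(th,[(np.round(r['point'],4).tolist(),round(r['conf'],2)) for r in spotter.landmark_of('wrist',th)])
```

```text
t 22.27 tcp [0.4567 0.3001 0.302 ] toolx az 2.1584 tz [-0. -0. -1.] F [-0.   0.5 -0.6] w 0.0849 gf 0.0 j [ 0.45  0.22  1.53  0.    1.39 -0.13]
clip1_handles [([0.3996, 0.381, 0.1117], 0.92)]
clip2_handles [([0.4582, 0.3014, 0.1117], 0.58)]
card_box [([0.4808, 0.3747, -0.003], 0.78)]
```

View pics/w7.png

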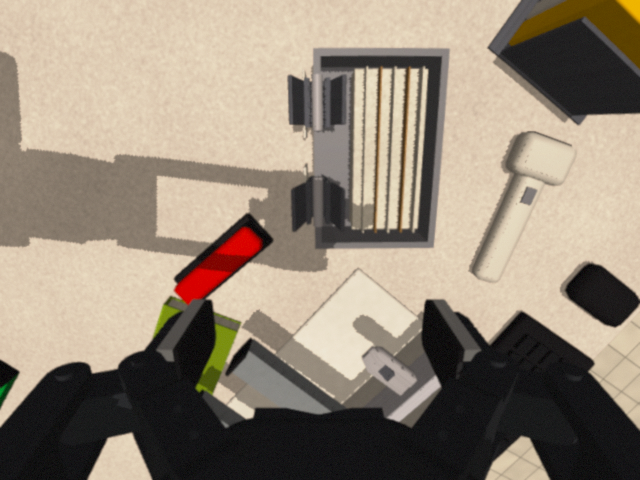

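Wrist view: the box rim's front edge runs (314,50) to (316,247). Clip1's handle plates are at (296,101) and (337,100), clip2's at (298,203) and (338,202).

Run:
```python
from h import *
np.set_printoptions(precision=4,suppress=True)
c=read_camera('wrist'); state()
e=atz(c,[(314.5,52),(316,245)],.075); d=e[0]-e[1]; yaw=np.arctan2(-d[0],d[1]); print('rim',e,'len',np.linalg.norm(d),'yaw',yaw,'toolaz want',yaw+np.pi/2)
R=np.array([[np.cos(yaw),-np.sin(yaw)],[np.sin(yaw),np.cos(yaw)]])
mid=e.mean(0)[:2]
for nm,px in (('c1',[(290,78),(290,127),(345,76),(345,125)]),('c2',[(293,178),(293,230),(345,177),(345,228)])):
    P=atz(c,px,.130)[:,:2]; print(nm,P.mean(0),'box frame',((P-mid)@R))
for p in ([.4582,.3014],[.457,.302],[.3996,.381],[.402,.3825]): print('lm',(np.array(p)-mid)@R)
```

```text
t 22.47 tcp [0.4567 0.3002 0.302 ] toolx az 2.1590 tz [-0. -0. -1.] F [ 0.7  0.7 -0.1] w 0.0853 gf 0.0 j [ 0.46  0.22  1.53  0.    1.39 -0.13]
rim [[0.3746 0.418  0.075 ]
 [0.4819 0.2593 0.075 ]] len 0.1916170454223758 yaw 0.5941767115610632 toolaz want 2.16497303835596
c1 [0.404  0.3794] box frame [[-0.0196  0.066 ]
 [-0.0206  0.0274]
 [ 0.0252  0.0673]
 [ 0.0257  0.0287]]
c2 [0.4528 0.3085] box frame [[-0.0191 -0.0156]
 [-0.0203 -0.063 ]
 [ 0.0264 -0.015 ]
 [ 0.0271 -0.0613]]
lm [ 0.004  -0.0476]
lm [ 0.0033 -0.0465]
lm [-0.      0.0511]
lm [0.0028 0.051 ]
```

{"api": "jog_arm", "payload": {"rows": [{"hand": 1,"xyz": [0,0.0075,-0.1],"rot": [0,0,0.004]},{"hand": 1,"xyz": [0,0.0075,-0.2],"rot": [0,0,0.004]},{"hand": 1,"xyz": [0,0.0075,-0.3],"rot": [0,0,0.004]},{"hand": 1,"xyz": [0,0.0075,-0.4],"rot": [0,0,0.004]},{"hand": 1,"xyz": [0,0.0075,-0.46],"rot": [0,0,0.004]},{"hand": 1,"xyz": [0,0.0075,-0.5],"rot": [0,0,0.004]},{"hand": 1,"xyz": [0,0.0075,-0.52],"rot": [0,0,0.004]},{"hand": 1,"xyz": [0,0.0075,-0.52],"rot": [0,0,0.004]},{"hand": 1,"xyz": [0,0.0075,-0.52],"rot": [0,0,0.004]}]}}

```text
t: 23.22
tcp_pos: [0.4571, 0.3034, 0.0944]
orientation: [0.469, 0.883, 0.0, 0.0]
ft_force: [0.1, 0.2, 0.5]
grip_width: 0.0853
gripper_force: 0.0
```

{"api": "jog_arm", "payload": {"rows": [{"hand": -0.7,"xyz": [0,0,0],"rot": [0,0,0]},{"hand": -0.7,"xyz": [0,0,0],"rot": [0,0,0]},{"hand": -0.7,"xyz": [0,0,0],"rot": [0,0,0]},{"hand": -0.7,"xyz": [0,0,0],"rot": [0,0,0]},{"hand": -0.7,"xyz": [0,0,0],"rot": [0,0,0]},{"hand": -0.7,"xyz": [0,0,0],"rot": [0,0,0]},{"hand": -0.7,"xyz": [0,0,0],"rot": [0,0,0]},{"hand": -0.7,"xyz": [0,0,0],"rot": [0,0,0]},{"hand": -0.7,"xyz": [0,0,0],"rot": [0,0,0]}], "grip_force": 40}}

```text
t: 23.97
tcp_pos: [0.4569, 0.3033, 0.0947]
orientation: [0.468, 0.883, 0.0, 0.0]
ft_force: [-1.2, -0.6, 6.4]
grip_width: 0.029
gripper_force: 44.7
```

Run:
```python
from h import *
s=state(); c=read_camera('wrist'); save(c,'w8')
```

```text
t 23.97 tcp [0.4569 0.3033 0.0947] toolx az 2.1665 tz [ 0.001  0.    -1.   ] F [-1.2 -0.6  6.4] w 0.0290 gf 44.7 j [ 0.46  0.45  1.77  0.    0.93 -0.14]
```

View pics/w8.png

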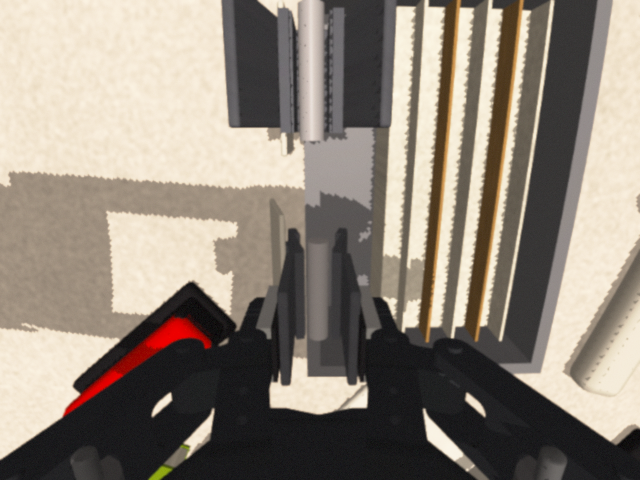

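Wrist view: clip2's handles are pinched parallel between the pads (about (290,310) and (350,310)), and the rim below is visible and free. I lift straight up and carry it over the panel.

{"api": "jog_arm", "payload": {"rows": [{"hand": -0.7,"xyz": [0,0,0.04],"rot": [0,0,0]},{"hand": -0.7,"xyz": [0,0,0.1],"rot": [0,0,0]},{"hand": -0.7,"xyz": [0,0,0.2],"rot": [0,0,0]},{"hand": -0.7,"xyz": [0,0,0.3],"rot": [0,0,0]},{"hand": -0.7,"xyz": [0,0,0.4],"rot": [0,0,0]},{"hand": -0.7,"xyz": [0,0,0.475],"rot": [0,0,0]},{"hand": -0.7,"xyz": [0,0,0.475],"rot": [0,0,0]},{"hand": -0.7,"xyz": [0,0,0.475],"rot": [0,0,0]}]}}

```text
t: 24.68
tcp_pos: [0.4579, 0.3039, 0.2862]
orientation: [0.468, 0.883, 0.002, 0.001]
ft_force: [-0.2, 0.6, -1.7]
grip_width: 0.0292
gripper_force: 43.6
```

{"api": "jog_arm", "payload": {"rows": [{"hand": -0.7,"xyz": [0.06,-0.08,0],"rot": [0,0,-0.05]},{"hand": -0.7,"xyz": [0.12,-0.16,0],"rot": [0,0,-0.11]},{"hand": -0.7,"xyz": [0.18,-0.24,0],"rot": [0,0,-0.17]},{"hand": -0.7,"xyz": [0.24,-0.32,0],"rot": [0,0,-0.23]},{"hand": -0.7,"xyz": [0.3,-0.4,0],"rot": [0,0,-0.29]},{"hand": -0.7,"xyz": [0.36,-0.48,0],"rot": [0,0,-0.35]},{"hand": -0.7,"xyz": [0.42,-0.56,0],"rot": [0,0,-0.41]},{"hand": -0.7,"xyz": [0.48,-0.64,0],"rot": [0,0,-0.457]},{"hand": -0.7,"xyz": [0.523,-0.6845,0],"rot": [0,0,-0.457]},{"hand": -0.7,"xyz": [0.523,-0.6845,0],"rot": [0,0,-0.457]}]}}

```text
t: 25.52
tcp_pos: [0.6682, 0.0245, 0.2808]
orientation: [0.75, 0.661, -0.001, 0.0]
ft_force: [0.2, 0.6, -0.9]
grip_width: 0.0291
gripper_force: 43.5
```

Run:
```python
from h import *
s=state(); c=read_camera('wrist'); save(c,'w9'); state()
for n in ('top','side'):
    read_camera(n)
    for th in ('stand','clip2_handles','clip2_sign','stub3_root'):
        print(n,th,[(np.round(r['point'],3).tolist(),round(r['conf'],2)) for r in spotter.landmark_of(n,th)])
```

```text
t 25.52 tcp [0.6682 0.0245 0.2808] toolx az 1.4440 tz [-0.002 -0.002 -1.   ] F [ 0.2  0.6 -0.9] w 0.0291 gf 43.5 j [-0.07  0.42  1.28 -0.    1.44  0.06]
t 25.57 tcp [0.6663 0.0269 0.2809] toolx az 1.4454 tz [-0.004 -0.    -1.   ] F [ 0.3  0.  -0.8] w 0.0288 gf 43.5 j [-0.06  0.42  1.29 -0.    1.44  0.06]
top stand [([0.668, 0.082, 0.001], 0.61)]
top clip2_handles []
top clip2_sign [([0.639, 0.031, 0.231], 0.65)]
top stub3_root [([0.639, -0.018, 0.094], 0.59)]
side stand [([0.668, 0.082, 0.001], 0.59), ([0.565, 0.092, 0.09], 0.24)]
side clip2_handles [([0.672, 0.03, 0.291], 0.76), ([0.682, 0.384, -0.001], 0.55)]
side clip2_sign []
side stub3_root [([0.644, -0.017, 0.097], 0.7)]
```

View pics/w9.png

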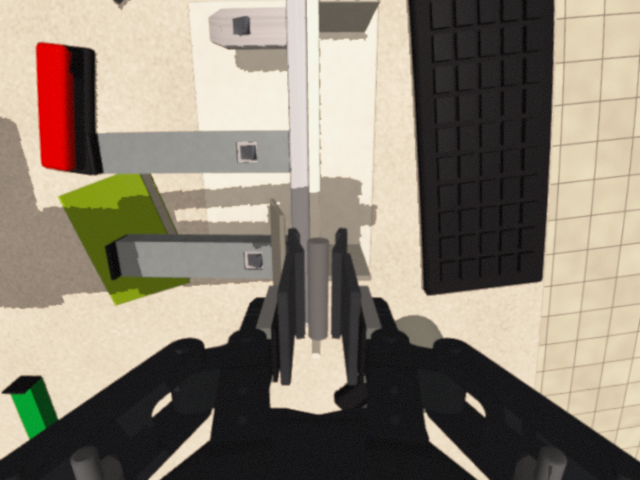

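Wrist view: the panel's top edge runs up-image from (301,190) to (299,0), the clip is centred at (318,290), and both arms sit on their stubs with buttons showing at (247,152) and (254,260). I check the lateral offset numerically.

Run:
```python
from h import *
np.set_printoptions(precision=4,suppress=True)
s=state(); c=read_camera('wrist'); g=cv2.cvtColor(c['pixels'],cv2.COLOR_RGB2GRAY).astype(int)
y=-.122; ex=np.array([np.cos(y),np.sin(y)]); ey=np.array([-ex[1],ex[0]]); O=np.array([.6686,.0795])
for yy in (0,.05,.1):
    P=[np.r_[O+xx*ex+yy*ey,z] for xx,z in ((0,.175),(.007,.175),(-.018,.113),(.007,.008))]; p=proj(c,P); print(yy,p.round(1).tolist())
    r=int(p[0,1])
    if 0<=r<480: print(r,list(zip(range(278,334,2),g[r,278:334:2].tolist())))
# axle of clip: hinge z ~ tcp+.0183-.026
P=atz(c,[(318.5,240),(318.5,338)],s['tcp_pos'][2]-.0077+.005)[:,:2]; print('axle',P)
for q in list(P)+[s['tcp_pos'][:2]]: print('stand frame',(q-O)@ex,(q-O)@ey)
```

```text
t 26.07 tcp [0.6656 0.0301 0.2843] toolx az 1.4496 tz [ 0.  0. -1.] F [ 0.6 -0.3 -0.1] w 0.0290 gf 43.5 j [-0.06  0.42  1.29  0.    1.44  0.06]
0 [[312.8, 166.1], [322.9, 166.1], [293.0, 158.5], [321.2, 150.7]]
166 [(278, 157), (280, 159), (282, 158), (284, 158), (286, 157), (288, 160), (290, 158), (292, 151), (294, 171), (296, 216), (298, 219), (300, 218), (302, 218), (304, 219), (306, 221), (308, 222), (310, 207), (312, 140), (314, 228), (316, 242), (318, 243), (320, 243), (322, 243), (324, 240), (326, 239), (328, 239), (330, 241), (332, 241)]
0.05 [[312.6, 89.5], [323.2, 89.5], [291.9, 97.1], [321.3, 104.7]]
89 [(278, 238), (280, 239), (282, 239), (284, 239), (286, 239), (288, 238), (290, 238), (292, 198), (294, 209), (296, 219), (298, 218), (300, 220), (302, 221), (304, 222), (306, 223), (308, 222), (310, 198), (312, 150), (314, 237), (316, 242), (318, 241), (320, 242), (322, 242), (324, 241), (326, 241), (328, 241), (330, 241), (332, 242)]
0.1 [[312.4, 5.4], [323.6, 5.4], [290.9, 30.8], [321.5, 55.9]]
5 [(278, 222), (280, 222), (282, 219), (284, 222), (286, 224), (288, 225), (290, 196), (292, 196), (294, 218), (296, 222), (298, 220), (300, 221), (302, 223), (304, 221), (306, 223), (308, 218), (310, 175), (312, 146), (314, 239), (316, 243), (318, 244), (320, 243), (322, 243), (324, 231), (326, 236), (328, 237), (330, 237), (332, 238)]
axle [[0.6702 0.0593]
 [0.6644 0.0118]]
stand frame 0.00401722272699887 -0.019840666643566762
stand frame 0.004096389915099666 -0.06770207175147444
stand frame 0.00303406797678462 -0.04940616003684775
```

The panel's top edge matches the model (columns 312–323) and the clip's axle is at stand x = 4 mm. I lower it.

{"api": "jog_arm", "payload": {"rows": [{"hand": -0.7,"xyz": [0,0,-0.06],"rot": [0,0,0]},{"hand": -0.7,"xyz": [0,0,-0.12],"rot": [0,0,0]},{"hand": -0.7,"xyz": [0,0,-0.16],"rot": [0,0,0]},{"hand": -0.7,"xyz": [0,0,-0.19],"rot": [0,0,0]},{"hand": -0.7,"xyz": [0,0,-0.21],"rot": [0,0,0]},{"hand": -0.7,"xyz": [0,0,-0.225],"rot": [0,0,0]},{"hand": -0.7,"xyz": [0,0,-0.23],"rot": [0,0,0]},{"hand": -0.7,"xyz": [0,0,-0.23],"rot": [0,0,0]}]}}

```text
t: 26.78
tcp_pos: [0.666, 0.0295, 0.1947]
orientation: [0.749, 0.663, 0.0, 0.0]
ft_force: [-6.5, -0.3, 10.9]
grip_width: 0.0289
gripper_force: 45.7
```

Run:
```python
from h import *
s=state()
for n in ('top','side','wrist'):
    c=read_camera(n)
    for th in ('clip2_handles','clip2_sign'):
        print(n,th,[(np.round(r['point'],4).tolist(),round(r['conf'],2)) for r in spotter.landmark_of(n,th)])
state()
g=cv2.cvtColor(c['pixels'],cv2.COLOR_RGB2GRAY).astype(int)
y=-.122; ex=np.array([np.cos(y),np.sin(y)]); ey=np.array([-ex[1],ex[0]]); O=np.array([.6686,.0795])
print(proj(c,[np.r_[O+xx*ex+yy*ey,.175] for yy in (0,.03) for xx in (0,.007)]))
a=atz(c,[(318.5,240)],s['tcp_pos'][2]-.0027)[0,:2]; print((a-O)@ex,(a-O)@ey)
print(g[240,300:340:2].tolist())
```

```text
t 26.78 tcp [0.666  0.0295 0.1947] toolx az 1.4488 tz [ 0.001 -0.    -1.   ] F [-6.5 -0.3 10.9] w 0.0289 gf 45.7 j [-0.06  0.48  1.4  -0.    1.26  0.06]
top clip2_handles []
top clip2_sign [([0.3914, 0.3727, 0.0418], 0.59), ([0.6379, 0.0305, 0.1423], 0.45), ([0.7136, -0.3079, -0.0004], 0.2)]
side clip2_handles [([0.6715, 0.0304, 0.1995], 0.58), ([0.6428, -0.0197, 0.0959], 0.17)]
side clip2_sign [([0.6411, 0.0265, 0.1407], 0.87)]
wrist clip2_handles [([0.6732, 0.0307, 0.2023], 0.85)]
wrist clip2_sign [([0.6401, 0.0308, 0.1407], 0.75), ([0.5677, 0.0938, 0.0913], 0.22)]
t 27.23 tcp [0.6659 0.0295 0.1947] toolx az 1.4488 tz [ 0.001 -0.    -1.   ] F [-5.9  0.  10.1] w 0.0287 gf 45.6 j [-0.06  0.48  1.4   0.    1.26  0.06]
[[308.68346368 185.68001426]
 [324.13514688 185.68745489]
 [308.2266438  116.42194491]
 [324.48603628 116.42896436]]
0.0044475434013374615 -0.020398717087938143
[102, 132, 131, 124, 94, 85, 85, 84, 84, 86, 85, 86, 87, 91, 120, 148, 145, 125, 54, 43]
```

The handles read z ≈ 0.202–0.206, so the axle is resting on the panel edge and the clip is fully down. I ease up slightly, release and lift.

{"api": "jog_arm", "payload": {"rows": [{"hand": -0.7,"xyz": [0,0,0.013],"rot": [0,0,0]},{"hand": -0.7,"xyz": [0,0,0.013],"rot": [0,0,0]},{"hand": -0.7,"xyz": [0,0,0.013],"rot": [0,0,0]},{"hand": 1,"xyz": [0,0,0.013],"rot": [0,0,0]},{"hand": 1,"xyz": [0,0,0.013],"rot": [0,0,0]},{"hand": 1,"xyz": [0,0,0.013],"rot": [0,0,0]},{"hand": 1,"xyz": [0,0,0.013],"rot": [0,0,0]},{"hand": 1,"xyz": [0,0,0.013],"rot": [0,0,0]},{"hand": 1,"xyz": [0,0,0.1],"rot": [0,0,0]},{"hand": 1,"xyz": [0,0,0.25],"rot": [0,0,0]}]}}

```text
t: 28.07
tcp_pos: [0.6631, 0.0295, 0.2703]
orientation: [0.749, 0.663, -0.003, -0.003]
ft_force: [0.4, -0.1, 0.1]
grip_width: 0.0852
gripper_force: 0.0
```

Run:
```python
from h import *
s=state()
for n in ('top','side','wrist'):
    c=read_camera(n)
    for th in ('clip2_handles','clip2_sign','clip1_handles'):
        print(n,th,[(np.round(r['point'],4).tolist(),round(r['conf'],2)) for r in spotter.landmark_of(n,th)])
```

```text
t 28.07 tcp [0.6631 0.0295 0.2703] toolx az 1.4486 tz [-0.009  0.001 -1.   ] F [ 0.4 -0.1  0.1] w 0.0852 gf 0.0 j [-0.06  0.43  1.3   0.    1.42  0.06]
top clip2_handles [([0.6683, 0.0302, 0.2173], 0.54)]
top clip2_sign [([0.6507, 0.0291, 0.1504], 0.62), ([0.6667, 0.0829, 0.0009], 0.24)]
top clip1_handles [([0.4025, 0.3834, 0.1149], 0.69), ([0.5504, -0.0103, 0.0958], 0.44)]
side clip2_handles [([0.6645, 0.031, 0.214], 0.86)]
side clip2_sign [([0.6517, 0.0233, 0.1477], 0.67)]
side clip1_handles [([0.3993, 0.3839, 0.1127], 0.95), ([0.4797, 0.3713, 0.0039], 0.23)]
wrist clip2_handles [([0.6676, 0.0282, 0.2141], 0.77)]
wrist clip2_sign [([0.6527, 0.0308, 0.1426], 0.84)]
wrist clip1_handles []
```

{"api": "jog_arm", "payload": {"rows": [{"hand": 1,"xyz": [0,0,0.06],"rot": [0,0,0]},{"hand": 1,"xyz": [-0.655,0.8775,0.06],"rot": [0,0,0.457]},{"hand": 1,"xyz": [-0.655,0.8775,0.06],"rot": [0,0,0.457]},{"hand": 1,"xyz": [-0.655,0.8775,0.06],"rot": [0,0,0.457]},{"hand": 1,"xyz": [-0.655,0.8775,0.06],"rot": [0,0,0.457]},{"hand": 1,"xyz": [-0.655,0.8775,0.06],"rot": [0,0,0.457]},{"hand": 1,"xyz": [-0.655,0.8775,0.06],"rot": [0,0,0.457]},{"hand": 1,"xyz": [-0.655,0.8775,0.06],"rot": [0,0,0.457]},{"hand": 1,"xyz": [-0.655,0.8775,0.06],"rot": [0,0,0.457]},{"hand": 1,"xyz": [-0.655,0.8775,0.06],"rot": [0,0,0.457]}]}}

```text
t: 29.5
tcp_pos: [0.44, 0.3312, 0.2976]
orientation: [0.469, 0.883, -0.0, -0.0]
ft_force: [0.4, -0.0, 0.2]
grip_width: 0.0855
gripper_force: 0.0
```

Run:
```python
from h import *
state(); c=read_camera('wrist'); state()
print([(np.round(r['point'],4).tolist(),round(r['conf'],2)) for r in spotter.landmark_of('wrist','clip1_handles')])
```

```text
t 29.50 tcp [0.44   0.3312 0.2976] toolx az 2.1662 tz [-0.  0. -1.] F [ 0.4 -0.   0.2] w 0.0855 gf 0.0 j [ 0.52  0.23  1.52  0.    1.38 -0.08]
t 29.55 tcp [0.4349 0.337  0.2976] toolx az 2.1700 tz [-0.004  0.005 -1.   ] F [-4.2  4.5  0.2] w 0.0854 gf 0.0 j [ 0.53  0.23  1.53  0.01  1.39 -0.07]
[([0.3998, 0.3795, 0.112], 0.75), ([0.4332, 0.0022, 0.0017], 0.19)]
```

{"api": "jog_arm", "payload": {"rows": [{"hand": 1,"xyz": [0,0,0],"rot": [0,0,0]},{"hand": 1,"xyz": [0,0,0],"rot": [0,0,0]},{"hand": 1,"xyz": [0,0,0],"rot": [0,0,0]}]}}

```text
t: 29.85
tcp_pos: [0.4424, 0.329, 0.2975]
orientation: [0.469, 0.883, -0.0, 0.0]
ft_force: [-0.3, 0.1, -0.6]
grip_width: 0.0857
gripper_force: 0.0
```

{"api": "jog_arm", "payload": {"rows": [{"hand": 1,"xyz": [-0.0985,0.1275,0],"rot": [0,0,0]},{"hand": 1,"xyz": [-0.0985,0.1275,0],"rot": [0,0,0]},{"hand": 1,"xyz": [-0.0985,0.1275,0],"rot": [0,0,0]},{"hand": 1,"xyz": [-0.0985,0.1275,0],"rot": [0,0,0]},{"hand": 1,"xyz": [-0.0985,0.1275,0],"rot": [0,0,0]},{"hand": 1,"xyz": [-0.0985,0.1275,0],"rot": [0,0,0]}]}}

```text
t: 30.35
tcp_pos: [0.4033, 0.3797, 0.2976]
orientation: [0.469, 0.883, -0.0, 0.0]
ft_force: [-0.5, 0.8, 0.1]
grip_width: 0.0854
gripper_force: 0.0
```

Run:
```python
from h import *
np.set_printoptions(precision=4,suppress=True)
c=read_camera('wrist'); s=state()
print([(np.round(r['point'],4).tolist(),round(r['conf'],2)) for r in spotter.landmark_of('wrist','clip1_handles')])
for r in spotter.regions_of('wrist','clip1_handles'):
    m=np.array(r['pixels']); v,u=np.nonzero(m); print(round(r['conf'],2),m.sum(),u.min(),u.max(),v.min(),v.max())
yaw=.594; R=np.array([[np.cos(yaw),-np.sin(yaw)],[np.sin(yaw),np.cos(yaw)]]); mid=np.array([.42825,.33865])
print('tcp box frame',(s['tcp_pos'][:2]-mid)@R)
save(c,'w10')
```

```text
t 30.40 tcp [0.4032 0.3798 0.2976] toolx az 2.1647 tz [ 0. -0. -1.] F [ 0.5 -0.2 -0.6] w 0.0853 gf 0.0 j [ 0.63  0.24  1.52 -0.    1.39  0.04]
[([0.3997, 0.3798, 0.1133], 0.96)]
0.69 2555 290 344 164 233
tcp box frame [0.0023 0.0482]
```

View pics/w10.png

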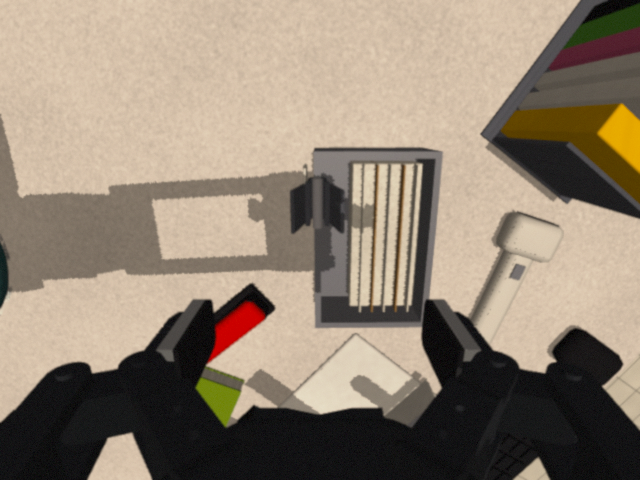

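Wrist view: clip1's handles are at (298,205) and (338,205) on the rim, in the same relative place as clip2 was. I descend and pinch.

{"api": "jog_arm", "payload": {"rows": [{"hand": 1,"xyz": [-0.0025,0.01,-0.1],"rot": [0,0,0]},{"hand": 1,"xyz": [-0.0025,0.01,-0.2],"rot": [0,0,0]},{"hand": 1,"xyz": [-0.0025,0.01,-0.3],"rot": [0,0,0]},{"hand": 1,"xyz": [-0.0025,0.01,-0.4],"rot": [0,0,0]},{"hand": 1,"xyz": [-0.0025,0.01,-0.46],"rot": [0,0,0]},{"hand": 1,"xyz": [-0.0025,0.01,-0.5],"rot": [0,0,0]},{"hand": 1,"xyz": [-0.0025,0.01,-0.51],"rot": [0,0,0]},{"hand": 1,"xyz": [-0.0025,0.01,-0.51],"rot": [0,0,0]},{"hand": 1,"xyz": [-0.0025,0.01,-0.51],"rot": [0,0,0]}]}}

```text
t: 31.25
tcp_pos: [0.402, 0.3852, 0.0944]
orientation: [0.469, 0.883, 0.0, 0.0]
ft_force: [0.2, 0.2, -0.4]
grip_width: 0.0854
gripper_force: 0.0
```

{"api": "jog_arm", "payload": {"rows": [{"hand": -0.7,"xyz": [0,0,0],"rot": [0,0,0]},{"hand": -0.7,"xyz": [0,0,0],"rot": [0,0,0]},{"hand": -0.7,"xyz": [0,0,0],"rot": [0,0,0]},{"hand": -0.7,"xyz": [0,0,0],"rot": [0,0,0]},{"hand": -0.7,"xyz": [0,0,0],"rot": [0,0,0]},{"hand": -0.7,"xyz": [0,0,0],"rot": [0,0,0]},{"hand": -0.7,"xyz": [0,0,0],"rot": [0,0,0]},{"hand": -0.7,"xyz": [0,0,0],"rot": [0,0,0]},{"hand": -0.7,"xyz": [0,0,0],"rot": [0,0,0]}], "grip_force": 40}}

```text
t: 32.0
tcp_pos: [0.4014, 0.3852, 0.0944]
orientation: [0.468, 0.883, 0.0, 0.0]
ft_force: [-1.5, -0.8, 6.5]
grip_width: 0.029
gripper_force: 43.3
```

{"api": "jog_arm", "payload": {"rows": [{"hand": -0.7,"xyz": [0,0,0.04],"rot": [0,0,0]},{"hand": -0.7,"xyz": [0,0,0.1],"rot": [0,0,0]},{"hand": -0.7,"xyz": [0,0,0.2],"rot": [0,0,0]},{"hand": -0.7,"xyz": [0,0,0.3],"rot": [0,0,0]},{"hand": -0.7,"xyz": [0,0,0.4],"rot": [0,0,0]},{"hand": -0.7,"xyz": [0,0,0.5],"rot": [0,0,0]},{"hand": -0.7,"xyz": [0,0,0.525],"rot": [0,0,0]},{"hand": -0.7,"xyz": [0,0,0.525],"rot": [0,0,0]},{"hand": -0.7,"xyz": [0,0,0.525],"rot": [0,0,0]}]}}

```text
t: 32.75
tcp_pos: [0.401, 0.3848, 0.3034]
orientation: [0.468, 0.883, 0.0, 0.0]
ft_force: [1.4, 0.3, -1.4]
grip_width: 0.0289
gripper_force: 42.2
```

Run:
```python
from h import *
s=state()
for n in ('side','wrist'):
    c=read_camera(n)
    for th in ('clip1_handles','clip1_sign'):
        print(n,th,[(np.round(r['point'],4).tolist(),round(r['conf'],2)) for r in spotter.landmark_of(n,th)])
```

```text
t 32.75 tcp [0.401  0.3848 0.3034] toolx az 2.1665 tz [ 0.  0. -1.] F [ 1.4  0.3 -1.4] w 0.0289 gf 42.2 j [0.64 0.24 1.51 0.   1.4  0.04]
side clip1_handles [([0.4057, 0.3892, 0.3147], 0.56), ([0.4351, -0.0008, -0.0043], 0.2)]
side clip1_sign [([0.3828, 0.3671, 0.2475], 0.73), ([0.4361, 0.0026, -0.0027], 0.63), ([0.5313, -0.5576, 0.0001], 0.57)]
wrist clip1_handles [([0.4077, 0.3835, 0.3123], 0.84)]
wrist clip1_sign [([0.3848, 0.3698, 0.2501], 0.9), ([0.6849, 0.3863, -0.0015], 0.6)]
```

{"api": "jog_arm", "payload": {"rows": [{"hand": -0.7,"xyz": [0.08,-0.076,0],"rot": [0,0,-0.05]},{"hand": -0.7,"xyz": [0.16,-0.15,0],"rot": [0,0,-0.11]},{"hand": -0.7,"xyz": [0.24,-0.226,0],"rot": [0,0,-0.17]},{"hand": -0.7,"xyz": [0.32,-0.3,0],"rot": [0,0,-0.23]},{"hand": -0.7,"xyz": [0.4,-0.377,0],"rot": [0,0,-0.29]},{"hand": -0.7,"xyz": [0.48,-0.453,0],"rot": [0,0,-0.35]},{"hand": -0.7,"xyz": [0.56,-0.528,0],"rot": [0,0,-0.41]},{"hand": -0.7,"xyz": [0.64,-0.604,0],"rot": [0,0,-0.457]},{"hand": -0.7,"xyz": [0.69,-0.652,0],"rot": [0,0,-0.457]},{"hand": -0.7,"xyz": [0.69,-0.652,0],"rot": [0,0,-0.457]}]}}

```text
t: 33.88
tcp_pos: [0.6818, 0.1181, 0.3018]
orientation: [0.751, 0.661, -0.001, 0.002]
ft_force: [0.1, 0.8, -1.1]
grip_width: 0.029
gripper_force: 42.2
```

{"api": "jog_arm", "payload": {"rows": [{"hand": -0.7,"xyz": [0,0,0],"rot": [0,0,0]},{"hand": -0.7,"xyz": [0,0,0],"rot": [0,0,0]},{"hand": -0.7,"xyz": [0,0,0],"rot": [0,0,0]},{"hand": -0.7,"xyz": [0,0,0],"rot": [0,0,0]}]}}

```text
t: 34.22
tcp_pos: [0.676, 0.1256, 0.3036]
orientation: [0.748, 0.663, -0.0, -0.0]
ft_force: [-0.7, 0.4, -0.7]
grip_width: 0.0288
gripper_force: 42.2
```

Run:
```python
from h import *
np.set_printoptions(precision=4,suppress=True)
s=state(); c=read_camera('wrist'); g=cv2.cvtColor(c['pixels'],cv2.COLOR_RGB2GRAY).astype(int); save(c,'w11')
y=-.122; ex=np.array([np.cos(y),np.sin(y)]); ey=np.array([-ex[1],ex[0]]); O=np.array([.6686,.0795])
d=s['tcp_pos'][:2]-O; print('tcp stand frame',d@ex,d@ey)
for th in ('clip1_handles','clip2_handles'):
    for r in spotter.landmark_of('wrist',th): p=np.array(r['point']); print(th,p,round(r['conf'],2),(p[:2]-O)@ex,(p[:2]-O)@ey)
p=proj(c,[np.r_[O+xx*ex+yy*ey,.175] for yy in (.12,.15) for xx in (0,.007)]); print(p)
for r in (int(p[0,1]),int(p[2,1])):
    if r>=0: print(r,list(zip(range(290,340,2),g[r,290:340:2].tolist())))
print('axle row 250',g[250,296:342:2].tolist(),'w9-style')
```

```text
t 34.22 tcp [0.676  0.1256 0.3036] toolx az 1.4504 tz [-0.001  0.    -1.   ] F [-0.7  0.4 -0.7] w 0.0288 gf 42.2 j [0.08 0.44 1.2  0.   1.5  0.2 ]
tcp stand frame 0.00170530758607783 0.046613541938629335
clip1_handles [0.4326 0.003  0.0019] 0.67 -0.22493600017016166 -0.10465202256740681
clip2_handles [0.6641 0.0295 0.2144] 0.9 0.0016183266737071112 -0.050176000426271204
[[315.2109 130.087 ]
 [324.8322 130.1106]
 [315.2132  86.2814]
 [325.1244  86.3048]]
130 [(290, 246), (292, 247), (294, 246), (296, 214), (298, 233), (300, 236), (302, 235), (304, 236), (306, 238), (308, 236), (310, 238), (312, 225), (314, 156), (316, 243), (318, 248), (320, 248), (322, 248), (324, 248), (326, 241), (328, 240), (330, 241), (332, 241), (334, 241), (336, 241), (338, 241)]
86 [(290, 233), (292, 233), (294, 224), (296, 214), (298, 237), (300, 238), (302, 239), (304, 242), (306, 241), (308, 240), (310, 239), (312, 222), (314, 179), (316, 244), (318, 248), (320, 248), (322, 248), (324, 248), (326, 236), (328, 230), (330, 225), (332, 227), (334, 228), (336, 230), (338, 229)]
axle row 250 [44, 46, 92, 136, 140, 137, 105, 94, 93, 93, 92, 90, 91, 91, 92, 93, 110, 152, 159, 143, 69, 44, 45] w9-style
```

{"api": "jog_arm", "payload": {"rows": [{"hand": -0.7,"xyz": [0.004,0,-0.05],"rot": [0,0,0]},{"hand": -0.7,"xyz": [0.004,0,-0.1],"rot": [0,0,0]},{"hand": -0.7,"xyz": [0.004,0,-0.15],"rot": [0,0,0]},{"hand": -0.7,"xyz": [0.004,0,-0.2],"rot": [0,0,0]},{"hand": -0.7,"xyz": [0.004,0,-0.23],"rot": [0,0,0]},{"hand": -0.7,"xyz": [0.004,0,-0.25],"rot": [0,0,0]},{"hand": -0.7,"xyz": [0.004,0,-0.262],"rot": [0,0,0]},{"hand": -0.7,"xyz": [0.004,0,-0.262],"rot": [0,0,0]},{"hand": -0.7,"xyz": [0.004,0,-0.262],"rot": [0,0,0]}]}}

```text
t: 35.12
tcp_pos: [0.6793, 0.1243, 0.1997]
orientation: [0.749, 0.663, 0.0, 0.0]
ft_force: [1.0, -0.3, -1.2]
grip_width: 0.0288
gripper_force: 42.2
```

Run:
```python
from h import *
s=state()
for n in ('side','wrist'):
    c=read_camera(n)
    for th in ('clip1_handles','clip1_sign'):
        print(n,th,[(np.round(r['point'],4).tolist(),round(r['conf'],2)) for r in spotter.landmark_of(n,th)])
```

```text
t 35.12 tcp [0.6793 0.1243 0.1997] toolx az 1.4488 tz [ 0.001  0.    -1.   ] F [ 1.  -0.3 -1.2] w 0.0288 gf 42.2 j [0.08 0.51 1.33 0.   1.29 0.2 ]
side clip1_handles [([0.6829, 0.1229, 0.211], 0.72), ([0.6421, -0.0181, 0.0955], 0.23), ([0.5658, 0.09, 0.0907], 0.16)]
side clip1_sign [([0.6567, 0.1229, 0.1453], 0.49)]
wrist clip1_handles [([0.6828, 0.1222, 0.2103], 0.94)]
wrist clip1_sign [([0.656, 0.1246, 0.1473], 0.95)]
```

Clip1 is astride the panel with no contact force and handles at z ≈ 0.21. I release and withdraw.

{"api": "jog_arm", "payload": {"rows": [{"hand": 1,"xyz": [0,0,0],"rot": [0,0,0]},{"hand": 1,"xyz": [0,0,0],"rot": [0,0,0]},{"hand": 1,"xyz": [0,0,0],"rot": [0,0,0]},{"hand": 1,"xyz": [0,0,0],"rot": [0,0,0]},{"hand": 1,"xyz": [0,0,0],"rot": [0,0,0]},{"hand": 1,"xyz": [0,0,0.1],"rot": [0,0,0]},{"hand": 1,"xyz": [0,0,0.2],"rot": [0,0,0]},{"hand": 1,"xyz": [0,0,0.3],"rot": [0,0,0]},{"hand": 1,"xyz": [0,0,0.4],"rot": [0,0,0]}]}}

```text
t: 36.17
tcp_pos: [0.6784, 0.1241, 0.3607]
orientation: [0.749, 0.663, -0.0, -0.0]
ft_force: [0.8, 0.0, -1.3]
grip_width: 0.0852
gripper_force: 0.0
```

{"api": "jog_arm", "payload": {"rows": [{"hand": 1,"xyz": [-0.1,0,0],"rot": [0,0,0]},{"hand": 1,"xyz": [-0.2,0,0],"rot": [0,0,0]},{"hand": 1,"xyz": [-0.3,0.1,0],"rot": [0,0,0]},{"hand": 1,"xyz": [-0.4,0.2,0],"rot": [0,0,0]},{"hand": 1,"xyz": [-0.4,0.3,0],"rot": [0,0,0]},{"hand": 1,"xyz": [-0.4,0.3,0],"rot": [0,0,0]},{"hand": 1,"xyz": [-0.4,0.3,0],"rot": [0,0,0]},{"hand": 1,"xyz": [-0.4,0.3,0],"rot": [0,0,0]}]}}

```text
t: 36.83
tcp_pos: [0.5183, 0.2451, 0.3592]
orientation: [0.748, 0.664, 0.0, 0.0]
ft_force: [-0.8, -0.2, -0.4]
grip_width: 0.0854
gripper_force: 0.0
```

Run:
```python
from h import *
s=state(); y=-.122; ex=np.array([np.cos(y),np.sin(y)]); ey=np.array([-ex[1],ex[0]]); O=np.array([.6686,.0795])
for n in ('top','side'):
    c=read_camera(n); save(c,n+'F')
    for th in ('clip1_handles','clip1_sign','clip2_handles','clip2_sign','arm1_mid','arm2_mid','arm3_mid'):
        print(n,th,[(np.round([(np.array(r['point'])[:2]-O)@ex,(np.array(r['point'])[:2]-O)@ey,r['point'][2]],3).tolist(),round(r['conf'],2)) for r in spotter.landmark_of(n,th) if r['conf']>.4])
    for th in ('mug','book_thick','book_thin','stapler','tape_dispenser','barcode_scanner'):
        print(n,th,[np.round(r['point'],3).tolist() for r in spotter.landmark_of(n,th)[:1]])
a=cv2.resize(cv2.imread('pics/topF.png')[130:260,170:350],(400,289),interpolation=cv2.INTER_CUBIC)
b=cv2.resize(cv2.imread('pics/sideF.png')[140:290,250:410],(400,375),interpolation=cv2.INTER_CUBIC)
cv2.imwrite('pics/fin.png',np.hstack([np.pad(a,((0,86),(0,0),(0,0))),b]))
```

```text
t 36.83 tcp [0.5183 0.2451 0.3592] toolx az 1.4513 tz [ 0.001 -0.    -1.   ] F [-0.8 -0.2 -0.4] w 0.0854 gf 0.0 j [ 0.32  0.23  1.38 -0.    1.53  0.44]
top clip1_handles [([0.004, 0.045, 0.218], 0.62)]
top clip1_sign [([-0.007, 0.042, 0.146], 0.63), ([-0.018, 0.101, 0.099], 0.41)]
top clip2_handles [([0.006, -0.05, 0.214], 0.6)]
top clip2_sign [([-0.011, -0.048, 0.149], 0.82)]
top arm1_mid [([-0.112, -0.102, 0.092], 0.6)]
top arm2_mid [([-0.101, 0.002, 0.095], 0.89), ([-0.423, -0.413, 0.014], 0.66)]
top arm3_mid []
top mug [[0.77, -0.193, -0.006]]
top book_thick [[0.43, 0.002, 0.003]]
top book_thin [[0.526, -0.56, 0.002]]
top stapler [[0.401, 0.156, 0.001]]
top tape_dispenser [[0.713, -0.31, -0.001]]
top barcode_scanner [[0.684, 0.388, -0.001]]
side clip1_handles [([0.003, 0.044, 0.216], 0.74)]
side clip1_sign [([-0.009, 0.042, 0.149], 0.67)]
side clip2_handles [([0.004, -0.048, 0.214], 0.58)]
side clip2_sign [([-0.01, -0.058, 0.15], 0.58)]
side arm1_mid [([-0.109, -0.1, 0.092], 0.91)]
side arm2_mid [([-0.103, -0.002, 0.092], 0.74), ([-0.414, -0.411, 0.013], 0.7)]
side arm3_mid []
side mug [[0.768, -0.194, 0.004]]
side book_thick [[0.434, 0.004, -0.002]]
side book_thin [[0.679, 0.382, 0.003]]
side stapler [[0.404, 0.15, -0.004]]
side tape_dispenser [[0.718, -0.314, 0.001]]
side barcode_scanner [[0.678, 0.384, 0.002]]
```

View pics/fin.png

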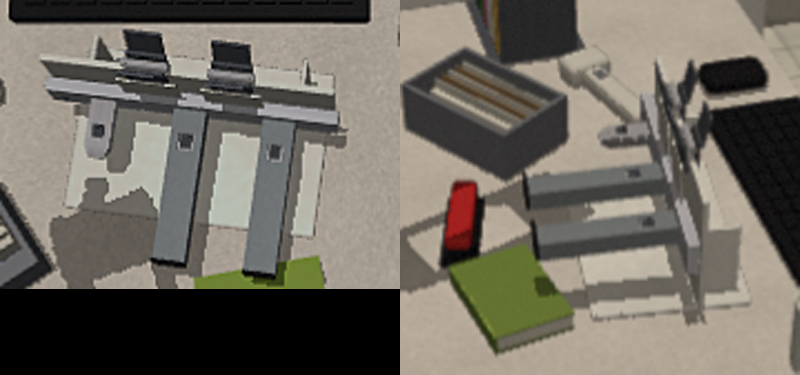

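Composite: both arms' mouths meet the channel with their buttons in the holes (left, at (185,140) and (274,152)). Both clips sit side by side on the panel edge and the third stub is empty. The landmarks put arm1 a few mm further out than arm2, so I compare the two arms' extents directly.

Run:
```python
from h import *
y=-.122; ex=np.array([np.cos(y),np.sin(y)]); ey=np.array([-ex[1],ex[0]]); O=np.array([.6686,.0795])
for n in ('top','side'):
    c=read_camera(n)
    for th in ('arm1_mid','arm2_mid'):
        for r in spotter.regions_of(n,th):
            m=np.array(r['pixels']); v,u=np.nonzero(m)
            P=atz(c,np.c_[u,v],.108)[:,:2]-O; a=P@ex; b=P@ey
            if -.25<a.mean()<0: print(n,th,round(r['conf'],2),m.sum(),'x',np.round(np.percentile(a,[0.5,50,99.5]),4),'y',np.round(np.percentile(b,[1,50,99]),4))
        print(n,th,[np.round((np.array(r['point'])[:2]-O)@ex,4) for r in spotter.landmark_of(n,th)[:1]])
```

```text
top arm1_mid 0.58 1018 x [-0.1952 -0.1121 -0.0218] y [-0.1193 -0.1008 -0.0827]
top arm1_mid [np.float64(-0.0157)]
top arm2_mid 0.75 1106 x [-0.1967 -0.1132 -0.0215] y [-0.0214 -0.0019  0.0182]
top arm2_mid [np.float64(-0.4198)]
side arm1_mid 0.8 781 x [-0.1949 -0.108  -0.0211] y [-0.154  -0.1229 -0.0883]
side arm1_mid 0.44 2877 x [-0.1403 -0.083  -0.025 ] y [-0.8055 -0.7291 -0.6437]
side arm1_mid [np.float64(-0.1048)]
side arm2_mid 0.71 761 x [-0.1953 -0.1106 -0.0216] y [-0.0582 -0.023   0.0118]
side arm2_mid [np.float64(-0.4138)]
```

Both arms have the same extents, from about -0.195 to -0.021 along the stand's x, so both are home. I hand in.

```bash
python3 -c "
from rig import bot
print(bot.finish_job())"
```

```text
the job is handed in; nothing more can be done
None
```

The job is handed in: both grey arms on the desk (no third was found) are locked home on the middle and right stubs, and both clips are astride the panel's top edge with signs on the arms' side; the hand-in call returned no verdict.

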